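Set out the bench round the clamped board

ROBOT

A 6-joint arm with a two-finger parallel gripper is mounted at the origin on a cart in front of the work surface, level with it; the furniture and walls round the work are solid. World frame = base frame: x ahead of the robot, y to its left, z up, the work surface at z = 0. Lengths are in m, angles in degrees, forces in N, time in s.
With the tool pointing down it reaches from about 0.275 to 0.75 m from the base axis. Payload 10.2 kg.
Tool frame: the origin (TCP) lies at the centre of the arm's flange, where the gripper is bolted on; the fingertips stand ahead of it and the grasp point (between the pads) lies 155 mm ahead of it (r.tips_ahead is the z of the fingertips in the tool frame, in m); z points along the fingers, y is the line along which they close (so a half turn about z gives the same grasp; the last joint's range is limited). The gripper opens to 85 mm and grips with 20 to 120 N. Pads are 22 mm wide; open, the fingers measure 114 mm over their backs; the gripper's body (76 mm by 85 mm) begins 54 mm behind the grasp point. The pads swing forward as they close: fully open they stand 13 mm farther back than shut.
Start: joints at [-88.144, 17.928, 85.812, -0, 76.261, -12.8], TCP at [0.133, -0.508, 0.405] pointing down, gripper open.
Joint ranges: [-168.41, 168.41], [-55.51, 124.54], [10.69, 146.95], [-70.63, 250.63], [1, 178], [-165.06, 165.06]. Speed limits (degrees/s): [136.94, 136.94, 172.46, 180, 180, 180].

INTERFACE

Orientations are given as a 3x3 rotation matrix whose columns are the frame's x, y, z axes.
In Python, from station import r, vision gives the robot as it stands.
- The arm moves only by the tool carry_out, never from a script. Its argument "plan" is a list of rows, each an object of numbers: "rx", "ry", "rz": the turn, a rotation vector about the world's x, y, z in rad; "x", "y", "z": the shift along the world's x, y, z in m; "claw": the closure, from -1 (fully open) to 1 (shut). In form: [{"rx": .., "ry": .., "rz": .., "x": .., "y": .., "z": .., "claw": ..}, ...]. A call has 1 to 12 rows; each row is the pose to reach, as a shift and turn from the pose commanded when the call began; what a row does not reach only later rows make up. A row lasts 1/12 s, in which the tool goes at most 41.7 mm and 7.16 degrees, less where a joint would pass 70% of its speed; a pose out of reach is approached as far as the arm can. A call with a gripper value outside its range is refused whole. The fingers move at their own pace and stop on an object; "force" is the grip in N (left out, the last holds). Time passes only in rows, so rows that repeat a pose let the fingers close. It gives the time, the measured TCP pose, the force, the opening and the grip force at its end, in the units of the state.
- r.get_state(): the state, without advancing time (a new reading comes with each control period).
- vision.snapshot(name): name is "scene" or "side" or "wrist"; returns the picture (420x560x3 uint8, red, green, blue); there is no depth.
- vision.camera_info(name): a dict with "fx", "fy", "cx", "cy" (pixels), "k1" (the pictures are not rectified: a ray, as slopes to the right and down, at radius r is drawn at 1 + k1 r^2 times it, then the intrinsics apply), "R" (3x3) and "t" (3): a world point X has camera coordinates R X + t; the wrist camera has in their place "tool_from_camera" (4x4, takes a point from camera to tool coordinates, whose origin is the TCP and whose axes are the flange's). Camera axes: x right, y down, z forward; pixel columns grow to the right and rows downward; lengths in m; the calibration is good to about 2 mm. A picture is of the moment at which its call begins: read the wrist's pose just before it. camera_info takes no time and is no camera call.
- r.finish_job(): hands the job in; it is judged then, once.
The state is a dict: "time": time; "q": joint angles; "qd": joint speeds; "joint_torque": joint torques, N m; "eef_pos": TCP position; "ee_rot": TCP orientation; "contact_force": force on the tool from outside, world axes, zero at the start; "ft_torque": the same for the moment, N m; "width": finger opening in m; "finger_force": force on a finger pad.
Only numpy, scipy, OpenCV 4.12 (cv2) and the standard library are available. Lean on these libraries where they do the work, as an engineer would, in place of code of your own. Each camera call takes 0.05 s, during which the arm holds its last target. There are 200 camera calls.

TASK

Set the bench out for the rework of the clamped circuit board, with distances from middle to middle and left, right and behind as seen from the robot: stand the flux bottle straight out from the right end of the board holder, 12 cm from the holder's middle, the loupe 7 cm straight behind the bottle (away from the robot, square to the holder's long line), and the big capacitor straight out from the holder's left end, 9 cm from its middle. Lay the black tape roll flat in the middle of the notebook and stand the amber jar centrally on top of the roll. Everything stands upright, and the small capacitor and the oil bottle stay where they are; use only the things on the front half of the worktop, not their likes along the wall.

Things in the scene. Friction and masses are not known exactly. Their poses are not given: they have to be found in the camera images.
- board_holder: Board holder, fixed to the worktop: dark plate 70 mm (x) by 96 mm (y, 100 mm over the two brass thumb screws), with two aluminium jaws holding a green circuit board; 22 mm high, the parts on the board up to 27 mm. Origin: centre of its underside. Its long line is its y axis: y points to its left end and x to the back, away from the robot (turned at most 0.2 rad from the world's axes). It lies on the left or the right of the work area, the notebook on the other.
- notebook_top (a point): Notebook with a tan cover and a wire spine, lying flat and fixed: 148 mm (x) by 109 mm (y), turned at most 0.3 rad; the one in front, not the like one far back on the right. This point is the middle of its cover, 10 mm above the worktop, z up.
- tape_roll_mid (a point): Roll of black insulating tape lying flat, loose: about 64 mm across, 19 mm high, with a pale core; takes a grip across its outside. Point at its centre, 9.5 mm above its underside; z along its axis, up.
- jar_mid (a point): Amber plastic jar with a yellow screw lid, loose, upright: lid 50 mm across, body 46 mm, 52 mm high; the one in front, not the like one back by the wall. Point at its centre, 26 mm above its underside; z up.
- flux_bottle_mid (a point): Flux bottle, loose, upright: small amber-brown bottle with a white nozzle cap; body 33 mm across up to about 50 mm height, 82 mm high in all; the one in front, not the like one behind the soldering station. Point on its axis, 41 mm above its underside; z up.
- loupe_mid (a point): Eye loupe, a black cup that widens to the top, loose: 40 mm across at its rim, 27 mm high. Point at its centre, 13.5 mm above its underside; z up, wide end up.
- big_capacitor_mid (a point): The big capacitor, a black upright can, loose: 22 mm across, 34 mm high. Point at its centre, 17 mm above its underside; z up.
- small_capacitor_mid (a point): The small capacitor, a blue upright can, loose, not to be moved: 16 mm across, 26 mm high. Point at its centre.
- oil_bottle_mid (a point): Oil bottle, red with a black nozzle cap, loose, not to be moved: 30 mm across, 74 mm high. Point on its axis, half-way up.
Not all that is in view belongs to the job. Of the things that look like the part that bears big_capacitor_mid, the smaller one is meant. Of the things that look like the part that bears jar_mid, the larger one is meant.

How it is judged:
By the outcome, as a careful person would: the job done as asked, in the order asked, and still so for the second after the job is handed in, with the robot touching nothing.
It also fails if it takes over 131 s, if anything falls off the work surface, if the arm or the gripper's body presses on something with over 40 N, if the wrist force passes 120 N, or if a joint passes its speed limit or range.

## Working session

There is one attempt and no reset: what is moved stays moved. The work goes in short steps, Python scripts to look and compute and a tool call to move; the robot and the scene stay as the last step left them, time stands still between calls to the robot, and variables do not carry over. Pictures are saved under pics/ and viewed, at most 14 in all, crops included, and the job is handed in when it is done.

Besides the shell and the picture viewer there is one more tool, called after "Call:" as name(argument=value, ...) on one line, values as JSON. carry_out: Moves the arm, as the interface text tells. Its arguments: {"type":"object","properties":{"plan":{"type":"array"},"force":{"type":"number"}},"required":["plan"]}

```bash
mkdir -p pics; ls
python3 - <<'E'
from station import r, vision
import cv2
for n in ("scene","side"):
    im=vision.snapshot(n); cv2.imwrite(f"pics/{n}0.png",cv2.resize(im[:,:,::-1],(800,600),interpolation=cv2.INTER_CUBIC))
    print(n,vision.camera_info(n))
print(vision.camera_info("wrist")); s=r.get_state(); print(s["time"],s["eef_pos"],s["ee_rot"],s["width"],r.tips_ahead)
E
```

```text
pics
scene {'fx': 453.5792050026365, 'fy': 453.5792050026365, 'cx': 282.21047973770266, 'cy': 212.9579342599906, 'k1': 0.012823443623488931, 'R': array([[-0.80043571, -0.5992743 ,  0.01315271],
       [-0.41299017,  0.53545169, -0.73670252],
       [ 0.43444424, -0.59511494, -0.67608905]]), 't': array([0.40474261, 0.24475979, 1.40271115])}
side {'fx': 391.98191915841807, 'fy': 391.98191915841807, 'cx': 279.53169299888987, 'cy': 213.0560663888014, 'k1': 0.012929688352090192, 'R': array([[-0.95610712, -0.29246814,  0.01793229],
       [-0.13561038,  0.3874131 , -0.91187768],
       [ 0.25974797, -0.87428455, -0.41007014]]), 't': array([0.47850526, 0.10476808, 0.94104643])}
{'fx': 316.28471839063775, 'fy': 316.28471839063775, 'cx': 283.3139122681894, 'cy': 207.43256540182097, 'k1': 0.007791171582632203, 'tool_from_camera': array([[-8.59938161e-04, -9.46147368e-01, -3.23735106e-01,
         8.38502836e-02],
       [ 9.99999431e-01, -6.09337780e-04, -8.75451346e-04,
        -7.68388868e-05],
       [ 6.31041955e-04, -3.23735675e-01,  9.46147353e-01,
         2.98005253e-02],
       [ 0.00000000e+00,  0.00000000e+00,  0.00000000e+00,
         1.00000000e+00]])}
0.1 [ 0.13283012 -0.50788821  0.40420506] [[ 9.67459837e-01  2.53024622e-01 -6.36593538e-05]
 [ 2.53024533e-01 -9.67459211e-01  1.12296820e-03]
 [ 2.22550776e-04 -1.10253401e-03 -9.99999367e-01]] 0.08549072481210164 0.1734
```

View pics/scene0.png

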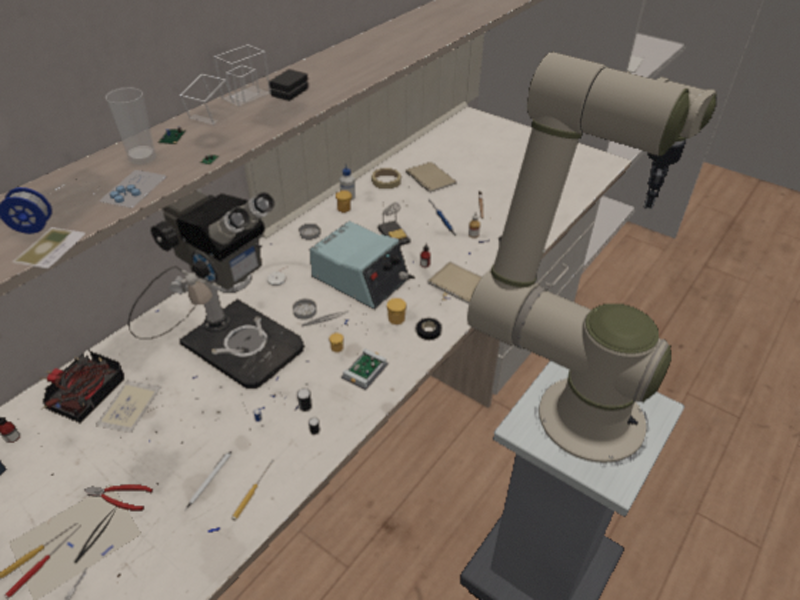

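View pics/side0.png

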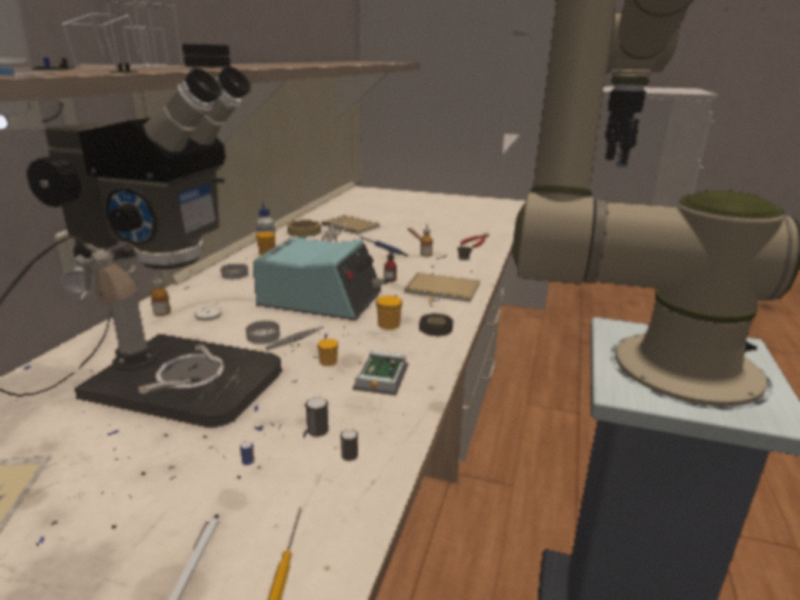

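The side view (800x600 px) shows:

- Holder (402,372) and notebook (442,286).
- Large jar (389,311); the small jar at (328,352) is a decoy.
- Tape roll (436,324), flux bottle (427,243), loupe (464,253) and oil bottle (390,270).
- Black cans (317,416) larger and (349,444) smaller, which is the target.
- Blue capacitor (247,453).

The scene view shows the same layout, with the loupe hidden by the arm.

```bash
cat > h.py <<'E'
from station import r, vision
import numpy as np, cv2
def cam(name, st=None):
    c=vision.camera_info(name); K=np.array([[c["fx"],0,c["cx"]],[0,c["fy"],c["cy"]],[0,0,1.]])
    if name=="wrist":
        T=np.eye(4); T[:3,:3]=st["ee_rot"]; T[:3,3]=st["eef_pos"]; W=T@np.array(c["tool_from_camera"])
    else:
        W=np.eye(4); W[:3,:3]=c["R"].T; W[:3,3]=-c["R"].T@c["t"]
    return K,np.array([c["k1"],0,0,0]),W
def p2w(C,uv,z):
    K,d,W=C; p=cv2.undistortPoints(np.array([[uv]],float),K,d)[0,0]
    ray=W[:3,:3]@[p[0],p[1],1]; o=W[:3,3]; return o+ray*(z-o[2])/ray[2]
def w2p(C,X):
    K,d,W=C; Wi=np.linalg.inv(W); rv=cv2.Rodrigues(Wi[:3,:3])[0]
    return cv2.projectPoints(np.array(X,float).reshape(-1,1,3),rv,Wi[:3,3],K,d)[0][:,0]
E
python3 - <<'E'
from h import *
# name: z, side px(800), scene px(800)
D=dict(holder=(.022,(381,371),(365,368)),note=(.01,(442,286),None),tape=(.019,(436,319),(429,325)),jar=(.052,(389,300),(397,303)),
flux=(.0,(427,256),(474,237)),loupe=(.027,(464,249),None),bigcap=(.034,(349,433),(314,421)),othercap=(.034,(317,402),(304,392)),small=(.026,(247,444),(257,410)),oil=(0,(390,282),(425,266)),sjar=(.035,(328,343),(336,337)))
S=cam("side");C=cam("scene")
for k,(z,a,b) in D.items():
    print(k,p2w(S,np.array(a)*.7,z).round(3), p2w(C,np.array(b)*.7,z).round(3) if b else "")
E
```

```text
holder [0.466 0.211 0.022] [0.464 0.201 0.022]
note [ 0.461 -0.189  0.01 ] 
tape [ 0.43  -0.004  0.019] [ 0.431 -0.004  0.019]
jar [0.518 0.012 0.052] [0.519 0.009 0.052]
flux [ 0.548 -0.398  0.   ] [ 0.548 -0.398  0.   ]
loupe [ 0.456 -0.405  0.027] 
bigcap [0.45  0.386 0.034] [0.447 0.387 0.034]
othercap [0.516 0.336 0.034] [0.517 0.343 0.034]
small [0.565 0.436 0.026] [0.567 0.434 0.026]
oil [ 0.583 -0.197  0.   ] [ 0.583 -0.203  0.   ]
sjar [0.57  0.176 0.035] [0.572 0.176 0.035]
```

Call:
carry_out(plan=[{"x": 0.367, "y": 0.118, "z": -0.05, "rz": 0.52}, {"x": 0.367, "y": 0.118, "z": -0.05, "rz": 0.52}, {"x": 0.367, "y": 0.118, "z": -0.05, "rz": 0.52}, {"x": 0.367, "y": 0.118, "z": -0.05, "rz": 0.52}, {"x": 0.367, "y": 0.118, "z": -0.05, "rz": 0.52}, {"x": 0.367, "y": 0.118, "z": -0.05, "rz": 0.52}, {"x": 0.367, "y": 0.118, "z": -0.05, "rz": 0.52}, {"x": 0.367, "y": 0.118, "z": -0.05, "rz": 0.52}, {"x": 0.367, "y": 0.118, "z": -0.05, "rz": 0.52}, {"x": 0.367, "y": 0.118, "z": -0.05, "rz": 0.52}, {"x": 0.367, "y": 0.118, "z": -0.05, "rz": 0.52}, {"x": 0.367, "y": 0.118, "z": -0.05, "rz": 0.52}])

```text
invalid input at $.plan[0]: expected keys rx, ry, rz, x, y, z, claw
```

```bash
cat >> h.py <<'E'
def wsnap(f):
    st=r.get_state(); im=vision.snapshot("wrist"); np.savez(f"pics/{f}.npz",**{k:st[k] for k in("eef_pos","ee_rot")})
    cv2.imwrite(f"pics/{f}.png",cv2.resize(im[:,:,::-1],(800,600),interpolation=cv2.INTER_CUBIC))
    print(round(st["time"],2),st["eef_pos"].round(4),"tool y deg",np.degrees(np.arctan2(st["ee_rot"][1,1],st["ee_rot"][0,1])).round(2),"axis",st["ee_rot"][:,2].round(4),round(st["width"],4)); return im
def wcam(f): return cam("wrist",np.load(f"pics/{f}.npz"))
E
python3 -c "
from h import *
wsnap('w1')"
```

```text
0.1 [ 0.1328 -0.5079  0.4042] tool y deg -75.34 axis [-1.0e-04  1.1e-03 -1.0e+00] 0.0855
```

View pics/w1.png

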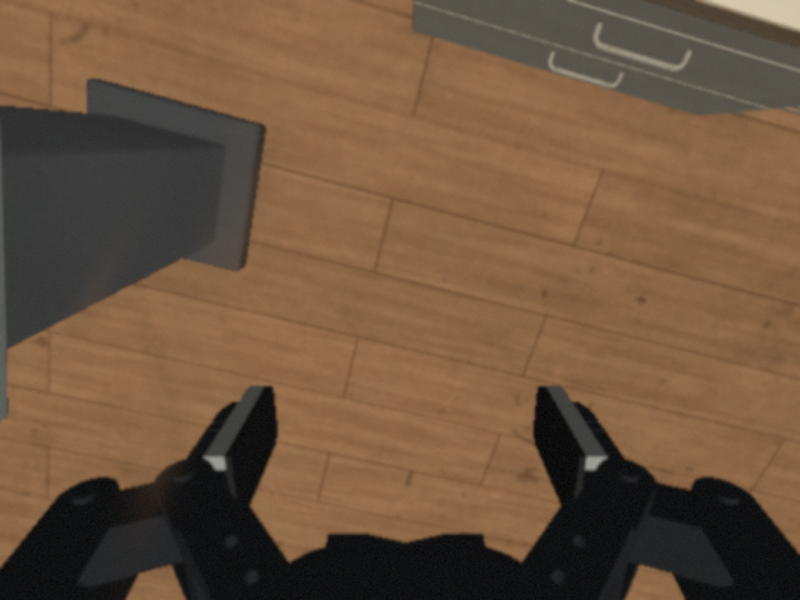

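The move was refused because every key is needed, so the picture shows only the floor and the fingers at rows 390-470.

Call:
carry_out(plan=[{"rx": 0, "ry": 0, "x": 0.337, "y": 0.088, "z": -0.05, "rz": 0.52, "claw": -1}, {"rx": 0, "ry": 0, "x": 0.337, "y": 0.088, "z": -0.05, "rz": 0.52, "claw": -1}, {"rx": 0, "ry": 0, "x": 0.337, "y": 0.088, "z": -0.05, "rz": 0.52, "claw": -1}, {"rx": 0, "ry": 0, "x": 0.337, "y": 0.088, "z": -0.05, "rz": 0.52, "claw": -1}, {"rx": 0, "ry": 0, "x": 0.337, "y": 0.088, "z": -0.05, "rz": 0.52, "claw": -1}, {"rx": 0, "ry": 0, "x": 0.337, "y": 0.088, "z": -0.05, "rz": 0.52, "claw": -1}, {"rx": 0, "ry": 0, "x": 0.337, "y": 0.088, "z": -0.05, "rz": 0.52, "claw": -1}, {"rx": 0, "ry": 0, "x": 0.337, "y": 0.088, "z": -0.05, "rz": 0.52, "claw": -1}, {"rx": 0, "ry": 0, "x": 0.337, "y": 0.088, "z": -0.05, "rz": 0.52, "claw": -1}, {"rx": 0, "ry": 0, "x": 0.337, "y": 0.088, "z": -0.05, "rz": 0.52, "claw": -1}, {"rx": 0, "ry": 0, "x": 0.337, "y": 0.088, "z": -0.05, "rz": 0.52, "claw": -1}, {"rx": 0, "ry": 0, "x": 0.337, "y": 0.088, "z": -0.05, "rz": 0.52, "claw": -1}], force=30)

```text
time: 1.15
eef_pos: [0.4692, -0.4203, 0.3546]
ee_rot: [[0.714, 0.7, -0.0], [0.7, -0.714, 0.0], [-0.0, -0.0, -1.0]]
contact_force: [0.4, 0.5, 0.3]
width: 0.0853
finger_force: 0.0
```

```bash
python3 -c "
from h import *
wsnap('w2')"
```

```text
1.15 [ 0.4692 -0.4203  0.3546] tool y deg -45.58 axis [-5.e-04  1.e-04 -1.e+00] 0.0853
```

View pics/w2.png

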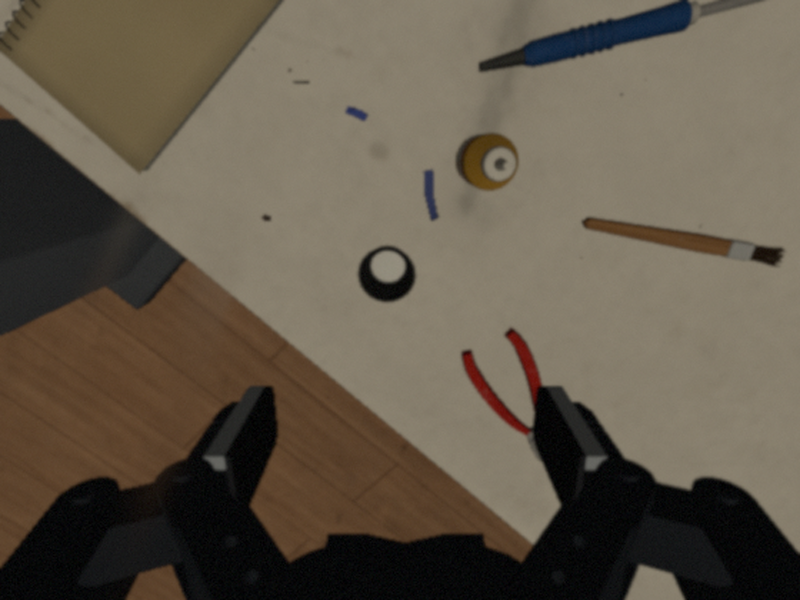

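The flux bottle's cap is at (500,164) with its body circle centred near (489,162). The loupe's rim circle is centred at (387,273), pliers are at (500,380), and the notebook corner is top left.

```bash
python3 -c "
from h import *
C=wcam('w2'); k=.7
print('tip',p2w(C,np.array((500,164))*k,.082),'shoulder',p2w(C,np.array((489,162))*k,.05))
print('loupe',p2w(C,np.array((387,273))*k,.027), p2w(C,np.array((415,273))*k,.027), p2w(C,np.array((359,273))*k,.027))
X=(.549,-.398); a=np.linspace(0,6.28,9)
print(w2p(C,[(X[0],X[1],z) for z in (0,.05,.082)])/k)
"
```

```text
tip [ 0.55554516 -0.40424734  0.082     ] shoulder [ 0.5552996  -0.40445524  0.05      ]
loupe [ 0.45973015 -0.41224404  0.027     ] [ 0.47313508 -0.42594231  0.027     ] [ 0.44632531 -0.39854726  0.027     ]
[[463.08338364 158.88457045]
 [473.51980662 161.9915786 ]
 [482.42066452 164.64033265]]
```

Call:
carry_out(plan=[{"rx": 0, "ry": 0, "rz": 0, "x": 0.043, "y": 0.008, "z": 0, "claw": -1}, {"rx": 0, "ry": 0, "rz": 0, "x": 0.086, "y": 0.016, "z": 0, "claw": -1}, {"rx": 0, "ry": 0, "rz": 0, "x": 0.086, "y": 0.016, "z": -0.04, "claw": -1}, {"rx": 0, "ry": 0, "rz": 0, "x": 0.086, "y": 0.016, "z": -0.08, "claw": -1}, {"rx": 0, "ry": 0, "rz": 0, "x": 0.086, "y": 0.016, "z": -0.12, "claw": -1}, {"rx": 0, "ry": 0, "rz": 0, "x": 0.086, "y": 0.016, "z": -0.145, "claw": -1}, {"rx": 0, "ry": 0, "rz": 0, "x": 0.086, "y": 0.016, "z": -0.159, "claw": -1}, {"rx": 0, "ry": 0, "rz": 0, "x": 0.086, "y": 0.016, "z": -0.159, "claw": -1}, {"rx": 0, "ry": 0, "rz": 0, "x": 0.086, "y": 0.016, "z": -0.159, "claw": 1}, {"rx": 0, "ry": 0, "rz": 0, "x": 0.086, "y": 0.016, "z": -0.159, "claw": 1}, {"rx": 0, "ry": 0, "rz": 0, "x": 0.086, "y": 0.016, "z": -0.159, "claw": 1}, {"rx": 0, "ry": 0, "rz": 0, "x": 0.086, "y": 0.016, "z": -0.159, "claw": 1}], force=30)

```text
time: 2.2
eef_pos: [0.556, -0.4042, 0.1976]
ee_rot: [[0.714, 0.7, 0.002], [0.7, -0.714, -0.002], [-0.0, 0.003, -1.0]]
contact_force: [-0.5, 0.2, -0.2]
width: 0.0389
finger_force: 0.0
```

Call:
carry_out(plan=[{"rx": 0, "ry": 0, "rz": 0, "x": 0, "y": 0, "z": 0, "claw": 1}, {"rx": 0, "ry": 0, "rz": 0, "x": 0, "y": 0, "z": 0, "claw": 1}, {"rx": 0, "ry": 0, "rz": 0, "x": 0, "y": 0, "z": 0, "claw": 1}, {"rx": 0, "ry": 0, "rz": 0, "x": 0, "y": 0, "z": 0, "claw": 1}, {"rx": 0, "ry": 0, "rz": 0, "x": 0, "y": 0, "z": 0.02, "claw": 1}, {"rx": 0, "ry": 0, "rz": 0, "x": 0, "y": 0, "z": 0.06, "claw": 1}, {"rx": 0, "ry": 0, "rz": 0, "x": 0, "y": 0, "z": 0.1, "claw": 1}, {"rx": 0, "ry": 0, "rz": 0, "x": 0, "y": 0, "z": 0.14, "claw": 1}, {"rx": 0, "ry": 0, "rz": 0, "x": 0, "y": 0, "z": 0.14, "claw": 1}])

```text
time: 2.95
eef_pos: [0.5562, -0.404, 0.3455]
ee_rot: [[0.714, 0.7, 0.01], [0.7, -0.714, -0.011], [-0.0, 0.015, -1.0]]
contact_force: [0.7, -0.3, 0.8]
width: 0.0314
finger_force: 30.1
```

Call:
carry_out(plan=[{"rx": 0, "ry": 0, "rz": 0, "x": -0.01, "y": 0.03, "z": 0, "claw": 1}, {"rx": 0, "ry": 0, "rz": 0, "x": -0.02, "y": 0.07, "z": 0, "claw": 1}, {"rx": 0, "ry": 0, "rz": 0, "x": -0.03, "y": 0.11, "z": 0, "claw": 1}, {"rx": 0, "ry": 0, "rz": 0, "x": -0.04, "y": 0.15, "z": 0, "claw": 1}, {"rx": 0, "ry": 0, "rz": 0, "x": -0.05, "y": 0.19, "z": 0, "claw": 1}, {"rx": 0, "ry": 0, "rz": 0, "x": -0.06, "y": 0.23, "z": 0, "claw": 1}, {"rx": 0, "ry": 0, "rz": 0, "x": -0.07, "y": 0.27, "z": 0, "claw": 1}, {"rx": 0, "ry": 0, "rz": 0, "x": -0.08, "y": 0.31, "z": 0, "claw": 1}, {"rx": 0, "ry": 0, "rz": 0, "x": -0.09, "y": 0.35, "z": 0, "claw": 1}, {"rx": 0, "ry": 0, "rz": 0, "x": -0.1, "y": 0.39, "z": 0, "claw": 1}, {"rx": 0, "ry": 0, "rz": 0, "x": -0.11, "y": 0.42, "z": 0, "claw": 1}, {"rx": 0, "ry": 0, "rz": 0, "x": -0.12, "y": 0.45, "z": 0, "claw": 1}])

```text
time: 3.95
eef_pos: [0.4349, 0.0478, 0.3359]
ee_rot: [[0.713, 0.701, 0.001], [0.701, -0.713, -0.0], [0.0, 0.001, -1.0]]
contact_force: [0.3, 0.1, 0.5]
width: 0.0316
finger_force: 30.1
```

Call:
carry_out(plan=[{"rx": 0, "ry": 0, "rz": 0, "x": -0.005, "y": 0.03, "z": 0, "claw": 1}, {"rx": 0, "ry": 0, "rz": 0, "x": -0.005, "y": 0.06, "z": 0, "claw": 1}, {"rx": 0, "ry": 0, "rz": 0, "x": -0.005, "y": 0.08, "z": 0, "claw": 1}, {"rx": 0, "ry": 0, "rz": 0, "x": -0.005, "y": 0.085, "z": 0, "claw": 1}, {"rx": 0, "ry": 0, "rz": 0, "x": -0.005, "y": 0.085, "z": 0, "claw": 1}, {"rx": 0, "ry": 0, "rz": 0, "x": -0.005, "y": 0.085, "z": 0, "claw": 1}, {"rx": 0, "ry": 0, "rz": 0, "x": -0.005, "y": 0.085, "z": 0, "claw": 1}, {"rx": 0, "ry": 0, "rz": 0, "x": -0.005, "y": 0.085, "z": 0, "claw": 1}])

```text
time: 4.62
eef_pos: [0.431, 0.1301, 0.3357]
ee_rot: [[0.715, 0.699, -0.0], [0.699, -0.715, -0.0], [-0.0, 0.0, -1.0]]
contact_force: [0.2, -0.0, -0.4]
width: 0.0313
finger_force: 30.1
```

```bash
python3 -c "
from h import *
wsnap('w3')"
```

```text
4.62 [0.431  0.1301 0.3357] tool y deg -45.64 axis [-0.e+00 -1.e-04 -1.e+00] 0.0313
```

View pics/w3.png

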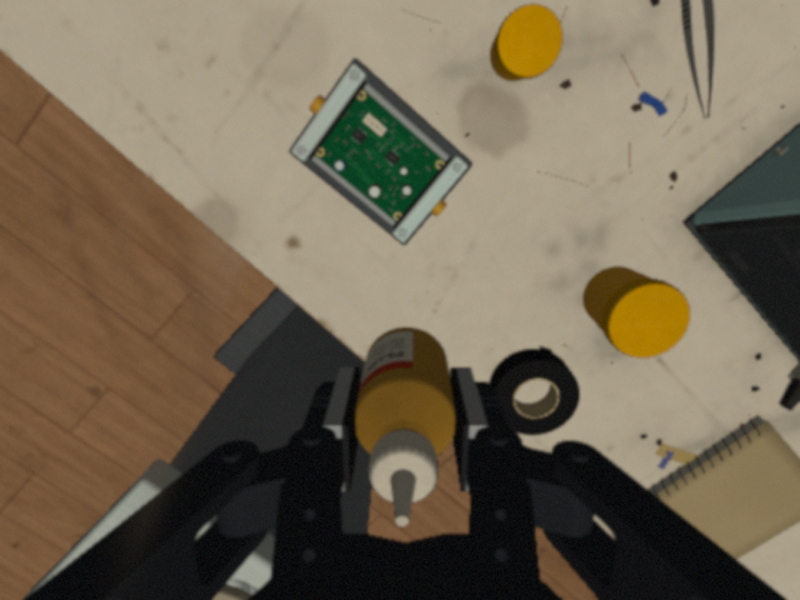

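The bottle is held upright. The holder's jaw corners are at (355,60), (291,152), (471,162) and (404,243). The tape is at (535,392), the jar lid at (648,316), the small jar at (530,42) and the notebook at lower right.

```bash
python3 -c "
from h import *
C=wcam('w3'); k=.7
P=np.array([p2w(C,np.array(p)*k,.022) for p in [(355,60),(291,152),(404,243),(471,162)]]); print(P.round(4))
print([np.linalg.norm(P[i]-P[i-1]).round(4) for i in range(4)])
c=P.mean(0); yd=(P[0]+P[1]-P[2]-P[3])[:2]; xd=(P[0]+P[3]-P[1]-P[2])[:2]
print(c,np.degrees(np.arctan2(-yd[0],yd[1])),np.degrees(np.arctan2(xd[1],xd[0])))
a=(np.arctan2(-yd[0],yd[1])+np.arctan2(xd[1],xd[0]))/2
x=np.array([np.cos(a),np.sin(a)]);y=np.array([-x[1],x[0]])
print('flux',c[:2]-.12*y,'loupe',c[:2]-.12*y+.07*x,'cap',c[:2]+.09*y,'a',a)
print('tape',p2w(C,np.array((536,391))*k,.019),'jar',p2w(C,np.array((648,316))*k,.052))
print('bottle tip',p2w(C,np.array((402,521))*k,.3357-.1957+.082))
"
```

```text
[[0.5024 0.239  0.022 ]
 [0.4392 0.2333 0.022 ]
 [0.4469 0.1464 0.022 ]
 [0.5105 0.1521 0.022 ]]
[np.float64(0.0873), np.float64(0.0634), np.float64(0.0872), np.float64(0.0639)]
[0.47475895 0.19271217 0.022     ] 5.184428393328697 5.15316678900609
flux [0.48556977 0.07320013] loupe [0.55528512 0.07950645] cap [0.46665082 0.28234619] a 0.0902125363350228
tape [0.4352503  0.00192367 0.019     ] jar [0.5220724 0.014676  0.052    ]
bottle tip [0.42988868 0.13007597 0.222     ]
```

```bash
python3 -c "
from h import *
C=wcam('w3'); k=.7
q=lambda p,z:p2w(C,np.array(p)*k,z)
print('screws',np.linalg.norm(q((309,107),.011)-q((448,212),.011)), 'tape',np.linalg.norm(q((490,391),.019)-q((579,391),.019)),'lid',np.linalg.norm(q((607,316),.052)-q((690,316),.052)))
c=np.array([.47476,.19271]);a=.0902;x=np.array([np.cos(a),np.sin(a)]);y=np.array([-x[1],x[0]])
out=[]
for n,img in(('side','side0'),('scene','scene0'),('w','w3')):
    im=cv2.imread(f'pics/{img}.png'); D=C if n=='w' else cam(n)
    for z,hx,hy,col in((0,.035,.048,(255,0,0)),(.022,.0318,.0437,(0,0,255))):
        pts=w2p(D,[(*(c+sx*hx*x+sy*hy*y),z) for sx,sy in((1,1),(1,-1),(-1,-1),(-1,1))])/k
        cv2.polylines(im,[pts.round().astype(int)],True,col,1)
    m=pts.mean(0).astype(int); h=90 if n=='w' else 50
    out.append(cv2.resize(im[max(0,m[1]-h):m[1]+h,m[0]-h:m[0]+h],(400,400),interpolation=cv2.INTER_CUBIC) if n!='w' else cv2.resize(im[50:250,280:480],(400,400)))
cv2.imwrite('pics/ov.png',cv2.resize(np.hstack(out),(798,266)))
"
```

```text
screws 0.10623442878742652 tape 0.06417389255657661 lid 0.04969207307048152
```

View pics/ov.png

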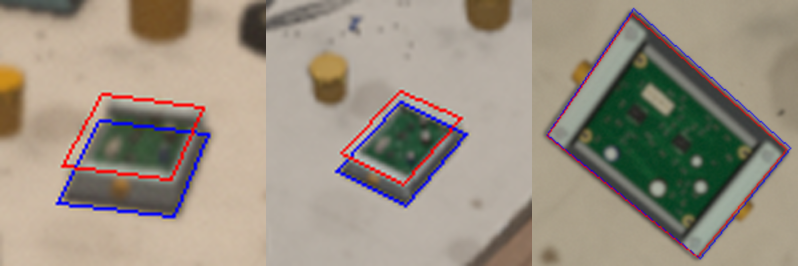

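The overlay agrees in all three views: holder middle (0.475, 0.193), turned 5.2°. The tape and lid diameters also come out right.

Call:
carry_out(plan=[{"rx": 0, "ry": 0, "rz": 0.12, "x": 0.01, "y": -0.01, "z": 0, "claw": 1}, {"rx": 0, "ry": 0, "rz": 0.24, "x": 0.02, "y": -0.02, "z": 0, "claw": 1}, {"rx": 0, "ry": 0, "rz": 0.36, "x": 0.03, "y": -0.03, "z": 0, "claw": 1}, {"rx": 0, "ry": 0, "rz": 0.48, "x": 0.04, "y": -0.04, "z": 0, "claw": 1}, {"rx": 0, "ry": 0, "rz": 0.6, "x": 0.05, "y": -0.05, "z": 0, "claw": 1}, {"rx": 0, "ry": 0, "rz": 0.72, "x": 0.055, "y": -0.057, "z": -0.01, "claw": 1}, {"rx": 0, "ry": 0, "rz": 0.84, "x": 0.055, "y": -0.057, "z": -0.04, "claw": 1}, {"rx": 0, "ry": 0, "rz": 0.96, "x": 0.055, "y": -0.057, "z": -0.07, "claw": 1}, {"rx": 0, "ry": 0, "rz": 1.06, "x": 0.055, "y": -0.057, "z": -0.1, "claw": 1}, {"rx": 0, "ry": 0, "rz": 1.06, "x": 0.055, "y": -0.057, "z": -0.12, "claw": 1}, {"rx": 0, "ry": 0, "rz": 1.06, "x": 0.055, "y": -0.057, "z": -0.13, "claw": 1}, {"rx": 0, "ry": 0, "rz": 1.06, "x": 0.055, "y": -0.057, "z": -0.13, "claw": 1}])

```text
time: 5.67
eef_pos: [0.4855, 0.0736, 0.2041]
ee_rot: [[-0.261, 0.965, -0.003], [0.965, 0.261, 0.0], [0.001, -0.003, -1.0]]
contact_force: [0.4, 0.4, 0.6]
width: 0.0314
finger_force: 30.1
```

```bash
python3 -c "
from h import *
s=r.get_state();print(s['eef_pos'],s['contact_force'],s['q'].round(0))
C=wcam('w3');k=.7
for z in(0,.09):print('station corner',p2w(C,np.array((690,220))*k,z))
S=cam('side')
for p in((352,313),(258,303),(257,265)):print(p2w(S,np.array(p)*k,0))"
```

```text
[0.48551998 0.07358132 0.20412829] [0.37921461 0.40364846 0.58156443] [ -5.  29. 104.  -0.  47. -20.]
station corner [0.58960289 0.01540515 0.        ]
station corner [0.56058613 0.0663894  0.09      ]
[ 0.60327483 -0.01504974  0.        ]
[0.80197235 0.00307995 0.        ]
[ 0.91794632 -0.19363843  0.        ]
```

Call:
carry_out(plan=[{"rx": 0, "ry": 0, "rz": 0, "x": 0, "y": 0, "z": -0.004, "claw": 1}, {"rx": 0, "ry": 0, "rz": 0, "x": 0, "y": 0, "z": -0.008, "claw": 1}, {"rx": 0, "ry": 0, "rz": 0, "x": 0, "y": 0, "z": -0.009, "claw": 1}, {"rx": 0, "ry": 0, "rz": 0, "x": 0, "y": 0, "z": -0.009, "claw": 1}])

```text
time: 6.0
eef_pos: [0.4861, 0.074, 0.1974]
ee_rot: [[-0.262, 0.965, 0.001], [0.965, 0.262, -0.0], [-0.001, 0.001, -1.0]]
contact_force: [-0.1, 0.6, 0.1]
width: 0.0314
finger_force: 30.1
```

Call:
carry_out(plan=[{"rx": 0, "ry": 0, "rz": 0, "x": 0, "y": -0.001, "z": -0.001, "claw": 1}, {"rx": 0, "ry": 0, "rz": 0, "x": 0, "y": -0.001, "z": -0.002, "claw": 1}, {"rx": 0, "ry": 0, "rz": 0, "x": 0, "y": -0.001, "z": -0.002, "claw": 1}, {"rx": 0, "ry": 0, "rz": 0, "x": 0, "y": -0.001, "z": -0.002, "claw": 1}])

```text
time: 6.33
eef_pos: [0.4862, 0.0735, 0.1971]
ee_rot: [[-0.262, 0.965, 0.003], [0.965, 0.262, 0.001], [-0.0, 0.003, -1.0]]
contact_force: [-5.3, 4.1, 22.9]
width: 0.0316
finger_force: 32.2
```

Contact made. Open partly, then rise.

Call:
carry_out(plan=[{"rx": 0, "ry": 0, "rz": 0, "x": 0, "y": 0, "z": 0.001, "claw": 0.2}, {"rx": 0, "ry": 0, "rz": 0, "x": 0, "y": 0, "z": 0.001, "claw": -0.3}, {"rx": 0, "ry": 0, "rz": 0, "x": 0, "y": 0, "z": 0.001, "claw": -0.3}, {"rx": 0, "ry": 0, "rz": 0, "x": 0, "y": 0, "z": 0.001, "claw": -0.3}, {"rx": 0, "ry": 0, "rz": 0, "x": 0, "y": 0, "z": 0.02, "claw": -0.3}, {"rx": 0, "ry": 0, "rz": 0, "x": 0, "y": 0, "z": 0.06, "claw": -0.3}, {"rx": 0, "ry": 0, "rz": 0, "x": 0, "y": 0, "z": 0.1, "claw": -0.3}, {"rx": 0, "ry": 0, "rz": 0, "x": 0, "y": 0, "z": 0.14, "claw": -0.3}, {"rx": 0, "ry": 0, "rz": -0.12, "x": 0, "y": -0.03, "z": 0.15, "claw": -0.5}, {"rx": 0, "ry": 0, "rz": -0.24, "x": 0, "y": -0.07, "z": 0.15, "claw": -1}, {"rx": 0, "ry": 0, "rz": -0.36, "x": 0, "y": -0.11, "z": 0.15, "claw": -1}, {"rx": 0, "ry": 0, "rz": -0.48, "x": 0, "y": -0.15, "z": 0.15, "claw": -1}])

```text
time: 7.33
eef_pos: [0.4854, -0.0784, 0.345]
ee_rot: [[0.218, 0.976, 0.001], [0.976, -0.218, -0.0], [-0.0, 0.001, -1.0]]
contact_force: [1.2, -0.2, 0.4]
width: 0.0853
finger_force: 0.0
```

Call:
carry_out(plan=[{"rx": 0, "ry": 0, "rz": -0.12, "x": 0, "y": -0.04, "z": 0, "claw": -1}, {"rx": 0, "ry": 0, "rz": -0.24, "x": 0, "y": -0.08, "z": 0, "claw": -1}, {"rx": 0, "ry": 0, "rz": -0.36, "x": 0, "y": -0.12, "z": 0, "claw": -1}, {"rx": 0, "ry": 0, "rz": -0.48, "x": 0, "y": -0.16, "z": 0, "claw": -1}, {"rx": 0, "ry": 0, "rz": -0.58, "x": -0.01, "y": -0.2, "z": 0, "claw": -1}, {"rx": 0, "ry": 0, "rz": -0.58, "x": -0.02, "y": -0.24, "z": 0, "claw": -1}, {"rx": 0, "ry": 0, "rz": -0.58, "x": -0.026, "y": -0.28, "z": 0, "claw": -1}, {"rx": 0, "ry": 0, "rz": -0.58, "x": -0.026, "y": -0.31, "z": 0, "claw": -1}, {"rx": 0, "ry": 0, "rz": -0.58, "x": -0.026, "y": -0.335, "z": 0, "claw": -1}, {"rx": 0, "ry": 0, "rz": -0.58, "x": -0.026, "y": -0.335, "z": 0, "claw": -1}, {"rx": 0, "ry": 0, "rz": -0.58, "x": -0.026, "y": -0.335, "z": 0, "claw": -1}])

```text
time: 8.25
eef_pos: [0.4594, -0.4128, 0.3439]
ee_rot: [[0.715, 0.699, -0.001], [0.699, -0.715, 0.001], [0.0, -0.001, -1.0]]
contact_force: [0.1, 0.3, -0.3]
width: 0.0854
finger_force: 0.0
```

Call:
carry_out(plan=[{"rx": 0, "ry": 0, "rz": 0, "x": 0, "y": 0, "z": -0.04, "claw": -1}, {"rx": 0, "ry": 0, "rz": 0, "x": 0, "y": 0, "z": -0.08, "claw": -1}, {"rx": 0, "ry": 0, "rz": 0, "x": 0, "y": 0, "z": -0.12, "claw": -1}, {"rx": 0, "ry": 0, "rz": 0, "x": 0, "y": 0, "z": -0.15, "claw": -1}, {"rx": 0, "ry": 0, "rz": 0, "x": 0, "y": 0, "z": -0.166, "claw": -1}, {"rx": 0, "ry": 0, "rz": 0, "x": 0, "y": 0, "z": -0.166, "claw": -1}, {"rx": 0, "ry": 0, "rz": 0, "x": 0, "y": 0, "z": -0.166, "claw": 0}, {"rx": 0, "ry": 0, "rz": 0, "x": 0, "y": 0, "z": -0.166, "claw": 1}, {"rx": 0, "ry": 0, "rz": 0, "x": 0, "y": 0, "z": -0.166, "claw": 1}, {"rx": 0, "ry": 0, "rz": 0, "x": 0, "y": 0, "z": -0.166, "claw": 1}, {"rx": 0, "ry": 0, "rz": 0, "x": 0, "y": 0, "z": -0.166, "claw": 1}, {"rx": 0, "ry": 0, "rz": 0, "x": 0, "y": 0, "z": -0.166, "claw": 1}], force=25)

```text
time: 9.25
eef_pos: [0.4601, -0.4121, 0.1805]
ee_rot: [[0.714, 0.7, 0.002], [0.7, -0.714, -0.002], [-0.0, 0.002, -1.0]]
contact_force: [0.0, 2.5, 6.7]
width: 0.037
finger_force: 24.3
```

Call:
carry_out(plan=[{"rx": 0, "ry": 0, "rz": 0, "x": 0, "y": 0, "z": 0, "claw": 1}, {"rx": 0, "ry": 0, "rz": 0, "x": 0, "y": 0, "z": 0, "claw": 1}, {"rx": 0, "ry": 0, "rz": 0, "x": 0, "y": 0, "z": 0.01, "claw": 1}, {"rx": 0, "ry": 0, "rz": 0, "x": 0, "y": 0, "z": 0.03, "claw": 1}, {"rx": 0, "ry": 0, "rz": 0, "x": 0, "y": 0, "z": 0.07, "claw": 1}, {"rx": 0, "ry": 0, "rz": 0, "x": 0, "y": 0, "z": 0.11, "claw": 1}, {"rx": 0, "ry": 0, "rz": 0, "x": 0, "y": 0, "z": 0.15, "claw": 1}, {"rx": 0, "ry": 0, "rz": 0, "x": 0, "y": 0, "z": 0.16, "claw": 1}])

```text
time: 9.92
eef_pos: [0.46, -0.412, 0.3468]
ee_rot: [[0.714, 0.7, 0.007], [0.7, -0.714, -0.009], [-0.001, 0.011, -1.0]]
contact_force: [1.2, -0.6, 0.6]
width: 0.0368
finger_force: 25.2
```

Call:
carry_out(plan=[{"rx": 0, "ry": 0, "rz": 0, "x": 0, "y": 0.03, "z": 0, "claw": 1}, {"rx": 0, "ry": 0, "rz": 0, "x": 0, "y": 0.07, "z": 0, "claw": 1}, {"rx": 0, "ry": 0, "rz": 0, "x": 0, "y": 0.11, "z": 0, "claw": 1}, {"rx": 0, "ry": 0, "rz": 0, "x": 0, "y": 0.15, "z": 0, "claw": 1}, {"rx": 0, "ry": 0, "rz": 0, "x": 0, "y": 0.19, "z": 0, "claw": 1}, {"rx": 0, "ry": 0, "rz": 0, "x": 0, "y": 0.23, "z": 0, "claw": 1}, {"rx": 0, "ry": 0, "rz": 0, "x": 0, "y": 0.27, "z": 0, "claw": 1}, {"rx": 0, "ry": 0, "rz": 0, "x": 0, "y": 0.31, "z": 0, "claw": 1}, {"rx": 0, "ry": 0, "rz": 0, "x": 0, "y": 0.35, "z": 0, "claw": 1}, {"rx": 0, "ry": 0, "rz": 0, "x": 0, "y": 0.38, "z": 0, "claw": 1}, {"rx": 0, "ry": 0, "rz": 0, "x": 0, "y": 0.4, "z": 0, "claw": 1}, {"rx": 0, "ry": 0, "rz": 0, "x": 0, "y": 0.412, "z": 0, "claw": 1}])

```text
time: 10.92
eef_pos: [0.4593, 0.0023, 0.3394]
ee_rot: [[0.712, 0.702, 0.001], [0.702, -0.712, 0.0], [0.001, 0.001, -1.0]]
contact_force: [-0.2, -0.4, -0.4]
width: 0.0367
finger_force: 25.3
```

Call:
carry_out(plan=[{"rx": 0, "ry": 0, "rz": 0, "x": 0, "y": 0, "z": 0, "claw": 1}, {"rx": 0, "ry": 0, "rz": 0, "x": 0, "y": 0, "z": 0, "claw": 1}, {"rx": 0, "ry": 0, "rz": 0, "x": 0, "y": 0, "z": 0, "claw": 1}])

```text
time: 11.17
eef_pos: [0.4598, -0.0005, 0.339]
ee_rot: [[0.714, 0.7, 0.0], [0.7, -0.714, -0.0], [0.0, 0.001, -1.0]]
contact_force: [-0.3, -0.0, -0.5]
width: 0.0371
finger_force: 25.3
```

```bash
python3 -c "
from h import *
wsnap('w4')"
```

```text
11.17 [ 0.4598 -0.0005  0.339 ] tool y deg -45.58 axis [ 5.e-04 -3.e-04 -1.e+00] 0.0371
```

View pics/w4.png

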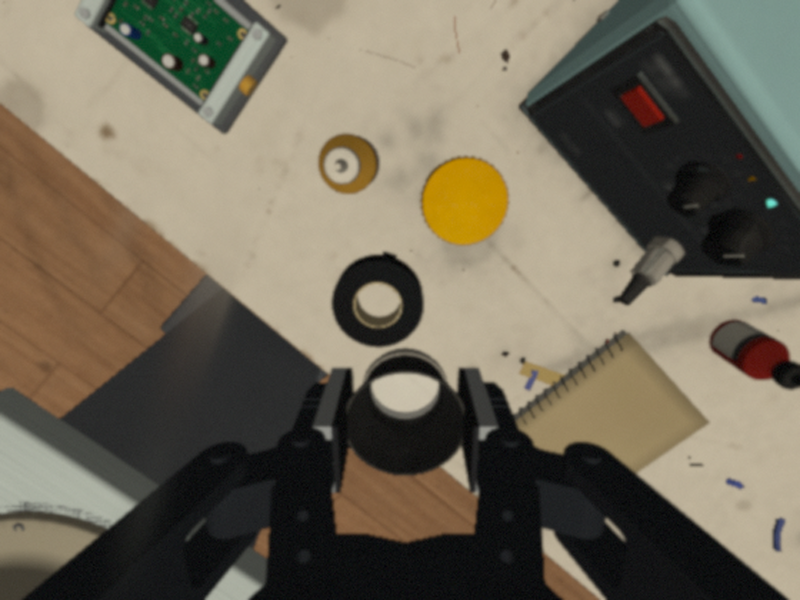

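The loupe is held by its rim, centred at (405,418). The flux cap is at (342,165), the tape at (378,299), the jar lid at (465,201), and the notebook's right-hand corners are at (625,332) and (708,422).

```bash
python3 -c "
from h import *
C=wcam('w4'); k=.7
q=lambda p,z:p2w(C,np.array(p)*k,z).round(4)
print('tip',q((342,165),.082),'shoulder',q((349,163),.05),'want [0.4856 0.0732]')
print('tape',q((378,299),.019),'jar',q((465,201),.052))
for z in (.185,.19): print('loupe',q((405,418),z),np.linalg.norm(q((346,418),z)-q((464,418),z)))
print('jaw',q((258,26),.022),q((208,115),.022),q((286,40),0),q((222,132),0))
"
```

```text
tip [0.491  0.0723 0.082 ] shoulder [0.4905 0.0722 0.05  ] want [0.4856 0.0732]
tape [4.348e-01 3.000e-04 1.900e-02] jar [0.521  0.0119 0.052 ]
loupe [ 4.601e-01 -4.000e-04  1.850e-01] 0.03776188554614294
loupe [0.4625 0.002  0.19  ] 0.03627630080369278
jaw [0.5061 0.1588 0.022 ] [0.4493 0.1512 0.022 ] [0.5111 0.1498 0.    ] [0.442  0.1459 0.    ]
```

Call:
carry_out(plan=[{"rx": 0, "ry": 0, "rz": 0, "x": 0.025, "y": 0.021, "z": 0, "claw": 1}, {"rx": 0, "ry": 0, "rz": 0, "x": 0.05, "y": 0.042, "z": 0, "claw": 1}, {"rx": 0, "ry": 0, "rz": 0, "x": 0.075, "y": 0.063, "z": 0, "claw": 1}, {"rx": 0, "ry": 0, "rz": 0, "x": 0.0955, "y": 0.08, "z": 0, "claw": 1}, {"rx": 0, "ry": 0, "rz": 0, "x": 0.0955, "y": 0.08, "z": -0.03, "claw": 1}, {"rx": 0, "ry": 0, "rz": 0, "x": 0.0955, "y": 0.08, "z": -0.06, "claw": 1}, {"rx": 0, "ry": 0, "rz": 0, "x": 0.0955, "y": 0.08, "z": -0.09, "claw": 1}, {"rx": 0, "ry": 0, "rz": 0, "x": 0.0955, "y": 0.08, "z": -0.12, "claw": 1}, {"rx": 0, "ry": 0, "rz": 0, "x": 0.0955, "y": 0.08, "z": -0.14, "claw": 1}, {"rx": 0, "ry": 0, "rz": 0, "x": 0.0955, "y": 0.08, "z": -0.15, "claw": 1}, {"rx": 0, "ry": 0, "rz": 0, "x": 0.0955, "y": 0.08, "z": -0.155, "claw": 1}, {"rx": 0, "ry": 0, "rz": 0, "x": 0.0955, "y": 0.08, "z": -0.155, "claw": 1}])

```text
time: 12.22
eef_pos: [0.5555, 0.0795, 0.1835]
ee_rot: [[0.714, 0.7, -0.001], [0.7, -0.714, 0.0], [-0.0, -0.0, -1.0]]
contact_force: [-0.4, 0.4, -0.4]
width: 0.0369
finger_force: 25.3
```

Call:
carry_out(plan=[{"rx": 0, "ry": 0, "rz": 0, "x": 0, "y": 0, "z": -0.0015, "claw": 1}, {"rx": 0, "ry": 0, "rz": 0, "x": 0, "y": 0, "z": -0.003, "claw": 1}, {"rx": 0, "ry": 0, "rz": 0, "x": 0, "y": 0, "z": -0.003, "claw": 1}])

```text
time: 12.47
eef_pos: [0.5555, 0.08, 0.1815]
ee_rot: [[0.714, 0.7, 0.001], [0.7, -0.714, -0.0], [0.001, 0.001, -1.0]]
contact_force: [0.2, 0.1, -0.9]
width: 0.0372
finger_force: 25.3
```

Call:
carry_out(plan=[{"rx": 0, "ry": 0, "rz": 0, "x": 0, "y": 0, "z": -0.001, "claw": 1}, {"rx": 0, "ry": 0, "rz": 0, "x": 0, "y": 0, "z": -0.001, "claw": 0}, {"rx": 0, "ry": 0, "rz": 0, "x": 0, "y": 0, "z": -0.001, "claw": -0.2}, {"rx": 0, "ry": 0, "rz": 0, "x": 0, "y": 0, "z": -0.001, "claw": -0.2}, {"rx": 0, "ry": 0, "rz": 0, "x": 0, "y": 0, "z": 0.02, "claw": -0.2}, {"rx": 0, "ry": 0, "rz": 0, "x": 0, "y": 0, "z": 0.06, "claw": -0.2}, {"rx": 0, "ry": 0, "rz": 0, "x": 0, "y": 0, "z": 0.1, "claw": -0.2}, {"rx": 0, "ry": 0, "rz": 0, "x": 0, "y": 0, "z": 0.14, "claw": -0.2}, {"rx": 0, "ry": 0, "rz": 0, "x": -0.03, "y": 0.013, "z": 0.16, "claw": -1}, {"rx": 0, "ry": 0, "rz": 0, "x": -0.06, "y": 0.025, "z": 0.17, "claw": -1}, {"rx": 0, "ry": 0, "rz": 0, "x": -0.09, "y": 0.04, "z": 0.17, "claw": -1}, {"rx": 0, "ry": 0, "rz": 0, "x": -0.125, "y": 0.05, "z": 0.17, "claw": -1}])

```text
time: 13.47
eef_pos: [0.4291, 0.1307, 0.3514]
ee_rot: [[0.714, 0.7, 0.002], [0.7, -0.714, 0.0], [0.002, 0.001, -1.0]]
contact_force: [0.2, 2.2, -0.4]
width: 0.0852
finger_force: 0.0
```

Call:
carry_out(plan=[{"rx": 0, "ry": 0, "rz": 0, "x": 0, "y": 0, "z": 0, "claw": -1}, {"rx": 0, "ry": 0, "rz": 0, "x": 0, "y": 0, "z": 0, "claw": -1}, {"rx": 0, "ry": 0, "rz": 0, "x": 0, "y": 0, "z": 0, "claw": -1}])

```text
time: 13.72
eef_pos: [0.4308, 0.13, 0.3511]
ee_rot: [[0.714, 0.7, 0.001], [0.7, -0.714, -0.0], [0.001, 0.001, -1.0]]
contact_force: [0.3, 0.4, 0.1]
width: 0.0853
finger_force: 0.0
```

```bash
python3 -c "
from h import *
im=wsnap('w5'); hsv=cv2.cvtColor(im,cv2.COLOR_RGB2HSV); C=wcam('w5')
m=cv2.inRange(hsv,(50,90,30),(80,255,255)); n,l,s,c=cv2.connectedComponentsWithStats(m); i=1+s[1:,4].argmax()
R=cv2.minAreaRect(cv2.findNonZero((l==i).astype('uint8'))); b=cv2.boxPoints(R)
P=np.array([p2w(C,p,.018) for p in b]); print('board',P.mean(0),R,[np.linalg.norm(P[j]-P[j-1]).round(4) for j in range(4)],[np.degrees(np.arctan2(*(P[j]-P[j-1])[1::-1])).round(1) for j in range(4)])
"
```

```text
13.72 [0.4308 0.13   0.3511] tool y deg -45.55 axis [ 1.3e-03 -1.0e-04 -1.0e+00] 0.0853
board [0.47388497 0.19357519 0.018     ] ((266.0370178222656, 108.45646667480469), (74.47956848144531, 52.07855224609375), 40.36453628540039) [np.float64(0.0675), np.float64(0.0458), np.float64(0.0651), np.float64(0.0479)] [np.float64(94.0), np.float64(0.6), np.float64(-84.1), np.float64(-176.3)]
```

View pics/w5.png

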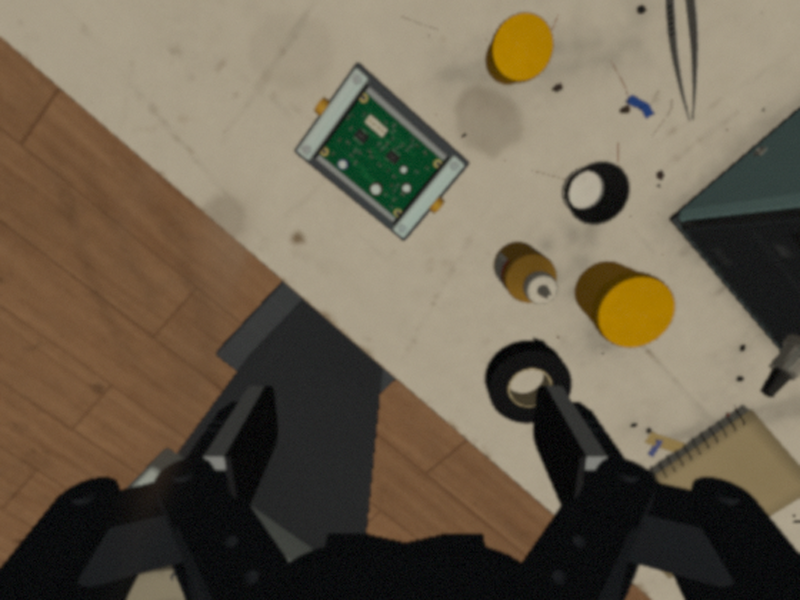

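The holder is in full view. The flux cap is at (542,290), its shoulder near (530,277), and the loupe rim is centred near (599,192).

```bash
python3 -c "
from h import *
C=wcam('w5'); k=.7
q=lambda p,z:p2w(C,np.array(p)*k,z)
P=np.array([q(p,.022) for p in [(358,64),(295,152),(404,240),(468,164)]])
c=P.mean(0)[:2]; yd=(P[0]+P[1]-P[2]-P[3])[:2]; xd=(P[0]+P[3]-P[1]-P[2])[:2]
a=(np.arctan2(-yd[0],yd[1])+np.arctan2(xd[1],xd[0]))/2;print('c',c,'a',a)
c=(c+[.47476,.19271])/2
x=np.array([np.cos(a),np.sin(a)]);y=np.array([-x[1],x[0]]);R=np.array([x,y])
f=q((542,290),.082)[:2];f2=q((530,277),.05)[:2];l=q((599,192),.027)[:2]
print('flux',f,f2,'holder frame',R@(f-c),R@(f2-c)); print('loupe',l,R@(l-c),'rel flux',R@(l-(f+f2)/2))
print('cap target',c+.09*y)
print(w2p(C,[(*(c-.12*y),z) for z in(.0,.05,.082)])/k)
"
```

```text
c [0.47420095 0.19221498] a 0.08225297638904727
flux [0.48865346 0.07943817] [0.4886608  0.07676349] holder frame [ 0.00483896 -0.11380666] [ 0.00462652 -0.1164729 ]
loupe [0.55595047 0.07897494] [ 0.07187039 -0.11979746] rel flux [ 0.06713765 -0.00465768]
cap target [0.46708605 0.28215821]
[[511.01910602 265.38356958]
 [528.78924944 285.86884288]
 [543.64284162 302.98535507]]
```

Call:
carry_out(plan=[{"rx": 0, "ry": 0, "rz": 0.12, "x": 0.005, "y": -0.005, "z": 0, "claw": -1}, {"rx": 0, "ry": 0, "rz": 0.24, "x": 0.01, "y": -0.01, "z": 0, "claw": -1}, {"rx": 0, "ry": 0, "rz": 0.36, "x": 0.02, "y": -0.02, "z": 0, "claw": -1}, {"rx": 0, "ry": 0, "rz": 0.48, "x": 0.03, "y": -0.03, "z": 0, "claw": -1}, {"rx": 0, "ry": 0, "rz": 0.6, "x": 0.04, "y": -0.04, "z": 0, "claw": -0.8}, {"rx": 0, "ry": 0, "rz": 0.72, "x": 0.05, "y": -0.05, "z": 0, "claw": -0.6}, {"rx": 0, "ry": 0, "rz": 0.84, "x": 0.0595, "y": -0.0565, "z": 0, "claw": -0.5}, {"rx": 0, "ry": 0, "rz": 0.96, "x": 0.0595, "y": -0.0565, "z": 0, "claw": -0.4}, {"rx": 0, "ry": 0, "rz": 1.08, "x": 0.0595, "y": -0.0565, "z": 0, "claw": -0.4}, {"rx": 0, "ry": 0, "rz": 1.2, "x": 0.0595, "y": -0.0565, "z": 0, "claw": -0.4}, {"rx": 0, "ry": 0, "rz": 1.32, "x": 0.0595, "y": -0.0565, "z": 0, "claw": -0.4}, {"rx": 0, "ry": 0, "rz": 1.44, "x": 0.0595, "y": -0.0565, "z": 0, "claw": -0.4}])

```text
time: 14.77
eef_pos: [0.4908, 0.0729, 0.3503]
ee_rot: [[-0.605, 0.796, -0.0], [0.796, 0.605, -0.0], [0.0, -0.0, -1.0]]
contact_force: [0.6, -0.2, -0.1]
width: 0.06
finger_force: 0.0
```

Call:
carry_out(plan=[{"rx": 0, "ry": 0, "rz": 0.12, "x": 0, "y": 0, "z": 0, "claw": -0.4}, {"rx": 0, "ry": 0, "rz": 0.24, "x": 0, "y": 0, "z": 0, "claw": -0.4}, {"rx": 0, "ry": 0, "rz": 0.36, "x": 0, "y": 0, "z": 0, "claw": -0.4}, {"rx": 0, "ry": 0, "rz": 0.4, "x": 0, "y": 0, "z": -0.02, "claw": -0.4}, {"rx": 0, "ry": 0, "rz": 0.4, "x": 0, "y": 0, "z": -0.05, "claw": -0.4}, {"rx": 0, "ry": 0, "rz": 0.4, "x": 0, "y": 0, "z": -0.08, "claw": -0.4}, {"rx": 0, "ry": 0, "rz": 0.4, "x": 0, "y": 0, "z": -0.11, "claw": -0.4}, {"rx": 0, "ry": 0, "rz": 0.4, "x": 0, "y": 0, "z": -0.14, "claw": -0.4}, {"rx": 0, "ry": 0, "rz": 0.4, "x": 0, "y": 0, "z": -0.154, "claw": -0.4}, {"rx": 0, "ry": 0, "rz": 0.4, "x": 0, "y": 0, "z": -0.154, "claw": -0.4}, {"rx": 0, "ry": 0, "rz": 0.4, "x": 0, "y": 0, "z": -0.154, "claw": -0.4}, {"rx": 0, "ry": 0, "rz": 0.4, "x": 0, "y": 0, "z": -0.154, "claw": -0.2}], force=25)

```text
time: 15.77
eef_pos: [0.4906, 0.0733, 0.1976]
ee_rot: [[-0.865, 0.502, 0.002], [0.502, 0.865, -0.0], [-0.002, 0.001, -1.0]]
contact_force: [-0.3, 0.3, 0.9]
width: 0.0512
finger_force: 0.0
```

Call:
carry_out(plan=[{"rx": 0, "ry": 0, "rz": 0, "x": 0, "y": 0, "z": 0, "claw": 0.2}, {"rx": 0, "ry": 0, "rz": 0, "x": 0, "y": 0, "z": 0, "claw": 0.6}, {"rx": 0, "ry": 0, "rz": 0, "x": 0, "y": 0, "z": 0, "claw": 1}, {"rx": 0, "ry": 0, "rz": 0, "x": 0, "y": 0, "z": 0, "claw": 1}, {"rx": 0, "ry": 0, "rz": 0, "x": 0, "y": 0, "z": 0, "claw": 1}, {"rx": 0, "ry": 0, "rz": 0, "x": 0, "y": 0, "z": 0, "claw": 1}, {"rx": 0, "ry": 0, "rz": 0, "x": 0, "y": 0, "z": 0.003, "claw": 1}, {"rx": 0, "ry": 0, "rz": 0, "x": 0, "y": 0, "z": 0.003, "claw": 1}])

```text
time: 16.43
eef_pos: [0.49, 0.0736, 0.2005]
ee_rot: [[-0.865, 0.502, 0.001], [0.502, 0.865, -0.0], [-0.001, 0.001, -1.0]]
contact_force: [0.5, -0.6, 0.1]
width: 0.0318
finger_force: 24.9
```

Call:
carry_out(plan=[{"rx": 0, "ry": 0, "rz": 0, "x": -0.003, "y": 0, "z": 0, "claw": 1}, {"rx": 0, "ry": 0, "rz": 0, "x": -0.005, "y": 0, "z": 0, "claw": 1}, {"rx": 0, "ry": 0, "rz": 0, "x": -0.005, "y": 0, "z": -0.002, "claw": 1}, {"rx": 0, "ry": 0, "rz": 0, "x": -0.005, "y": 0, "z": -0.0025, "claw": 1}, {"rx": 0, "ry": 0, "rz": 0, "x": -0.005, "y": 0, "z": -0.0025, "claw": 0.3}, {"rx": 0, "ry": 0, "rz": 0, "x": -0.005, "y": 0, "z": -0.0025, "claw": 0.1}, {"rx": 0, "ry": 0, "rz": 0, "x": -0.005, "y": 0, "z": -0.0025, "claw": -0.1}, {"rx": 0, "ry": 0, "rz": 0, "x": -0.005, "y": 0, "z": -0.0025, "claw": -0.3}, {"rx": 0, "ry": 0, "rz": 0, "x": -0.005, "y": 0, "z": -0.0025, "claw": -0.3}, {"rx": 0, "ry": 0, "rz": 0, "x": -0.005, "y": 0, "z": 0.02, "claw": -0.3}, {"rx": 0, "ry": 0, "rz": 0, "x": -0.005, "y": 0, "z": 0.06, "claw": -0.3}, {"rx": 0, "ry": 0, "rz": 0, "x": -0.005, "y": 0, "z": 0.1, "claw": -0.3}])

```text
time: 17.43
eef_pos: [0.4845, 0.0736, 0.3001]
ee_rot: [[-0.865, 0.502, -0.003], [0.502, 0.865, 0.0], [0.003, -0.001, -1.0]]
contact_force: [0.2, 0.3, 0.3]
width: 0.0552
finger_force: 0.0
```

Call:
carry_out(plan=[{"rx": 0, "ry": 0, "rz": 0, "x": 0, "y": 0.01, "z": 0.035, "claw": -0.3}, {"rx": 0, "ry": 0, "rz": -0.12, "x": 0, "y": 0.04, "z": 0.05, "claw": -0.3}, {"rx": 0, "ry": 0, "rz": -0.24, "x": -0.004, "y": 0.075, "z": 0.05, "claw": -0.3}, {"rx": 0, "ry": 0, "rz": -0.36, "x": -0.008, "y": 0.11, "z": 0.05, "claw": -0.3}, {"rx": 0, "ry": 0, "rz": -0.48, "x": -0.012, "y": 0.145, "z": 0.05, "claw": -0.3}, {"rx": 0, "ry": 0, "rz": -0.6, "x": -0.016, "y": 0.18, "z": 0.05, "claw": -0.3}, {"rx": 0, "ry": 0, "rz": -0.72, "x": -0.02, "y": 0.21, "z": 0.05, "claw": -0.3}, {"rx": 0, "ry": 0, "rz": -0.84, "x": -0.025, "y": 0.24, "z": 0.05, "claw": -0.3}, {"rx": 0, "ry": 0, "rz": -0.96, "x": -0.025, "y": 0.256, "z": 0.05, "claw": -0.3}, {"rx": 0, "ry": 0, "rz": -1.05, "x": -0.025, "y": 0.256, "z": 0.05, "claw": -0.3}, {"rx": 0, "ry": 0, "rz": -1.05, "x": -0.025, "y": 0.256, "z": 0.05, "claw": -0.3}, {"rx": 0, "ry": 0, "rz": -1.05, "x": -0.025, "y": 0.256, "z": 0.05, "claw": -0.3}])

```text
time: 18.43
eef_pos: [0.4598, 0.3295, 0.3494]
ee_rot: [[0.002, 1.0, -0.001], [1.0, -0.002, -0.0], [-0.0, -0.001, -1.0]]
contact_force: [-0.1, -0.3, -0.0]
width: 0.0554
finger_force: 0.0
```

```bash
python3 -c "
from h import *
wsnap('w6')"
```

```text
18.43 [0.4598 0.3295 0.3494] tool y deg -0.1 axis [-5.e-04 -3.e-04 -1.e+00] 0.0554
```

View pics/w6.png

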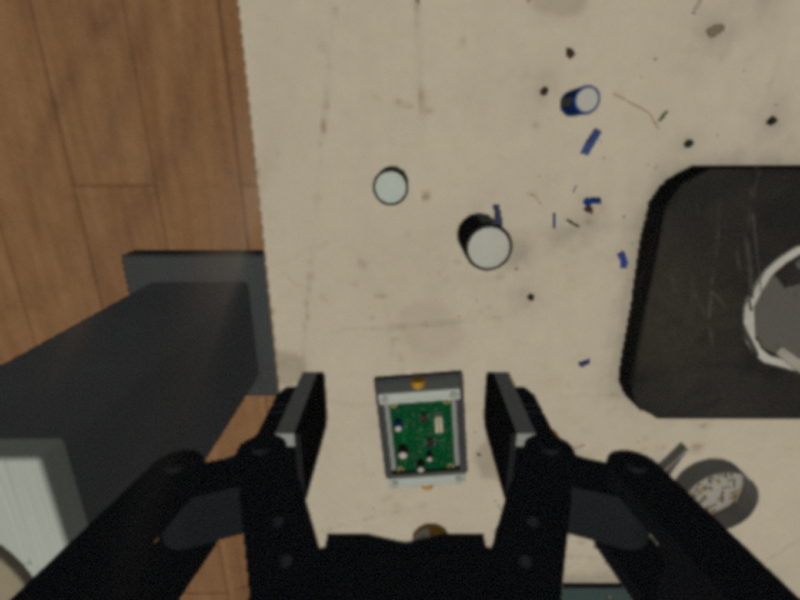

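The smaller black can's top is centred at (391,187). The larger one is at (488,245), the blue one at (587,100), and the holder's left end is near row 380.

```bash
python3 -c "
from h import *
C=wcam('w6'); k=.7
q=lambda p,z:p2w(C,np.array(p)*k,z).round(4)
print('cap',q((391,187),.034),np.linalg.norm(q((373,187),.034)-q((408,187),.034)),'decoy',q((488,245),.042))
print('left jaw',q((379,396),.022),q((461,387),.022),'plate end',q((375,379),.006),q((462,371),.006))
print(w2p(C,[(.4665,.2822,.0)])/k)
"
```

```text
cap [0.4516 0.3868 0.034 ] 0.02150000000000002 decoy [0.512 0.352 0.042]
left jaw [0.4403 0.2321 0.022 ] [0.5017 0.2396 0.022 ] plate end [0.4364 0.2376 0.006 ] [0.5042 0.2444 0.006 ]
[[413.5586188  323.13678853]]
```

Call:
carry_out(plan=[{"rx": 0, "ry": 0, "rz": 0, "x": -0.004, "y": 0.03, "z": 0, "claw": -0.3}, {"rx": 0, "ry": 0, "rz": 0, "x": -0.008, "y": 0.057, "z": 0, "claw": -0.3}, {"rx": 0, "ry": 0, "rz": 0, "x": -0.008, "y": 0.057, "z": -0.04, "claw": -0.3}, {"rx": 0, "ry": 0, "rz": 0, "x": -0.008, "y": 0.057, "z": -0.08, "claw": -0.3}, {"rx": 0, "ry": 0, "rz": 0, "x": -0.008, "y": 0.057, "z": -0.12, "claw": -0.3}, {"rx": 0, "ry": 0, "rz": 0, "x": -0.008, "y": 0.057, "z": -0.15, "claw": -0.3}, {"rx": 0, "ry": 0, "rz": 0, "x": -0.008, "y": 0.057, "z": -0.168, "claw": -0.3}, {"rx": 0, "ry": 0, "rz": 0, "x": -0.008, "y": 0.057, "z": -0.168, "claw": -0.3}, {"rx": 0, "ry": 0, "rz": 0, "x": -0.008, "y": 0.057, "z": -0.168, "claw": 0.3}, {"rx": 0, "ry": 0, "rz": 0, "x": -0.008, "y": 0.057, "z": -0.168, "claw": 1}, {"rx": 0, "ry": 0, "rz": 0, "x": -0.008, "y": 0.057, "z": -0.168, "claw": 1}, {"rx": 0, "ry": 0, "rz": 0, "x": -0.008, "y": 0.057, "z": -0.168, "claw": 1}])

```text
time: 19.48
eef_pos: [0.4523, 0.3867, 0.1837]
ee_rot: [[0.005, 1.0, 0.003], [1.0, -0.005, 0.002], [0.002, 0.003, -1.0]]
contact_force: [-0.9, -1.4, 8.1]
width: 0.0206
finger_force: 24.7
```

Call:
carry_out(plan=[{"rx": 0, "ry": 0, "rz": 0, "x": 0, "y": 0, "z": 0, "claw": 1}, {"rx": 0, "ry": 0, "rz": 0, "x": 0, "y": 0, "z": 0, "claw": 1}, {"rx": 0, "ry": 0, "rz": 0, "x": 0, "y": 0, "z": 0, "claw": 1}, {"rx": 0, "ry": 0, "rz": 0, "x": 0, "y": 0, "z": 0.02, "claw": 1}, {"rx": 0, "ry": 0, "rz": 0, "x": 0, "y": 0, "z": 0.05, "claw": 1}, {"rx": 0, "ry": 0, "rz": 0, "x": 0, "y": 0, "z": 0.08, "claw": 1}, {"rx": 0, "ry": 0, "rz": 0, "x": 0, "y": 0, "z": 0.1, "claw": 1}, {"rx": 0, "ry": 0, "rz": 0, "x": 0, "y": 0, "z": 0.1, "claw": 1}])

```text
time: 20.15
eef_pos: [0.4523, 0.387, 0.2872]
ee_rot: [[0.005, 1.0, 0.008], [1.0, -0.005, 0.005], [0.005, 0.008, -1.0]]
contact_force: [-0.2, 0.4, 0.4]
width: 0.0212
finger_force: 24.7
```

Call:
carry_out(plan=[{"rx": 0, "ry": 0, "rz": 0, "x": 0.004, "y": -0.03, "z": 0, "claw": 1}, {"rx": 0, "ry": 0, "rz": 0, "x": 0.009, "y": -0.065, "z": 0, "claw": 1}, {"rx": 0, "ry": 0, "rz": 0, "x": 0.0145, "y": -0.1045, "z": 0, "claw": 1}, {"rx": 0, "ry": 0, "rz": 0, "x": 0.0145, "y": -0.1045, "z": -0.03, "claw": 1}, {"rx": 0, "ry": 0, "rz": 0, "x": 0.0145, "y": -0.1045, "z": -0.06, "claw": 1}, {"rx": 0, "ry": 0, "rz": 0, "x": 0.0145, "y": -0.1045, "z": -0.085, "claw": 1}, {"rx": 0, "ry": 0, "rz": 0, "x": 0.0145, "y": -0.1045, "z": -0.095, "claw": 1}, {"rx": 0, "ry": 0, "rz": 0, "x": 0.0145, "y": -0.1045, "z": -0.098, "claw": 1}, {"rx": 0, "ry": 0, "rz": 0, "x": 0.0145, "y": -0.1045, "z": -0.098, "claw": 1}, {"rx": 0, "ry": 0, "rz": 0, "x": 0.0145, "y": -0.1045, "z": -0.098, "claw": 1}])

```text
time: 20.98
eef_pos: [0.4665, 0.2823, 0.1844]
ee_rot: [[0.005, 1.0, 0.001], [1.0, -0.005, 0.0], [0.0, 0.001, -1.0]]
contact_force: [0.8, 0.1, -0.0]
width: 0.0207
finger_force: 25.1
```

Call:
carry_out(plan=[{"rx": 0, "ry": 0, "rz": 0, "x": 0, "y": 0, "z": -0.001, "claw": 1}, {"rx": 0, "ry": 0, "rz": 0, "x": 0, "y": 0, "z": -0.001, "claw": 1}, {"rx": 0, "ry": 0, "rz": 0, "x": 0, "y": 0, "z": -0.001, "claw": 0.5}, {"rx": 0, "ry": 0, "rz": 0, "x": 0, "y": 0, "z": -0.001, "claw": 0.3}, {"rx": 0, "ry": 0, "rz": 0, "x": 0, "y": 0, "z": -0.001, "claw": 0.1}, {"rx": 0, "ry": 0, "rz": 0, "x": 0, "y": 0, "z": -0.001, "claw": 0}, {"rx": 0, "ry": 0, "rz": 0, "x": 0, "y": 0, "z": 0.02, "claw": 0}, {"rx": 0, "ry": 0, "rz": 0, "x": 0, "y": 0, "z": 0.06, "claw": 0}, {"rx": 0, "ry": 0, "rz": 0, "x": 0, "y": 0, "z": 0.1, "claw": 0}, {"rx": 0, "ry": 0, "rz": 0, "x": 0, "y": 0, "z": 0.14, "claw": -0.5}, {"rx": 0, "ry": 0, "rz": -0.12, "x": -0.006, "y": -0.03, "z": 0.165, "claw": -1}, {"rx": 0, "ry": 0, "rz": -0.24, "x": -0.013, "y": -0.07, "z": 0.165, "claw": -1}])

```text
time: 21.98
eef_pos: [0.4535, 0.2128, 0.3538]
ee_rot: [[0.244, 0.97, 0.01], [0.97, -0.244, 0.002], [0.005, 0.009, -1.0]]
contact_force: [1.4, -0.3, 1.1]
width: 0.0771
finger_force: 0.0
```

Call:
carry_out(plan=[{"rx": 0, "ry": 0, "rz": -0.12, "x": -0.007, "y": -0.04, "z": 0, "claw": -1}, {"rx": 0, "ry": 0, "rz": -0.24, "x": -0.014, "y": -0.08, "z": 0, "claw": -1}, {"rx": 0, "ry": 0, "rz": -0.36, "x": -0.021, "y": -0.12, "z": 0, "claw": -1}, {"rx": 0, "ry": 0, "rz": -0.48, "x": -0.028, "y": -0.16, "z": 0, "claw": -1}, {"rx": 0, "ry": 0, "rz": -0.545, "x": -0.035, "y": -0.2, "z": 0, "claw": -1}, {"rx": 0, "ry": 0, "rz": -0.545, "x": -0.042, "y": -0.24, "z": 0, "claw": -1}, {"rx": 0, "ry": 0, "rz": -0.545, "x": -0.049, "y": -0.28, "z": 0, "claw": -1}, {"rx": 0, "ry": 0, "rz": -0.545, "x": -0.056, "y": -0.32, "z": 0, "claw": -1}, {"rx": 0, "ry": 0, "rz": -0.545, "x": -0.063, "y": -0.35, "z": 0, "claw": -1}, {"rx": 0, "ry": 0, "rz": -0.545, "x": -0.073, "y": -0.372, "z": 0, "claw": -1}, {"rx": 0, "ry": 0, "rz": -0.545, "x": -0.073, "y": -0.372, "z": 0, "claw": -1}, {"rx": 0, "ry": 0, "rz": -0.545, "x": -0.073, "y": -0.372, "z": 0, "claw": -1}])

```text
time: 22.98
eef_pos: [0.38, -0.1606, 0.3487]
ee_rot: [[0.712, 0.702, -0.0], [0.702, -0.712, 0.0], [0.0, -0.0, -1.0]]
contact_force: [-0.0, 0.9, -0.1]
width: 0.0856
finger_force: 0.0
```

```bash
python3 -c "
from h import *
wsnap('w7')"
```

```text
22.98 [ 0.38   -0.1606  0.3487] tool y deg -45.41 axis [-1.e-04  3.e-04 -1.e+00] 0.0856
```

View pics/w7.png

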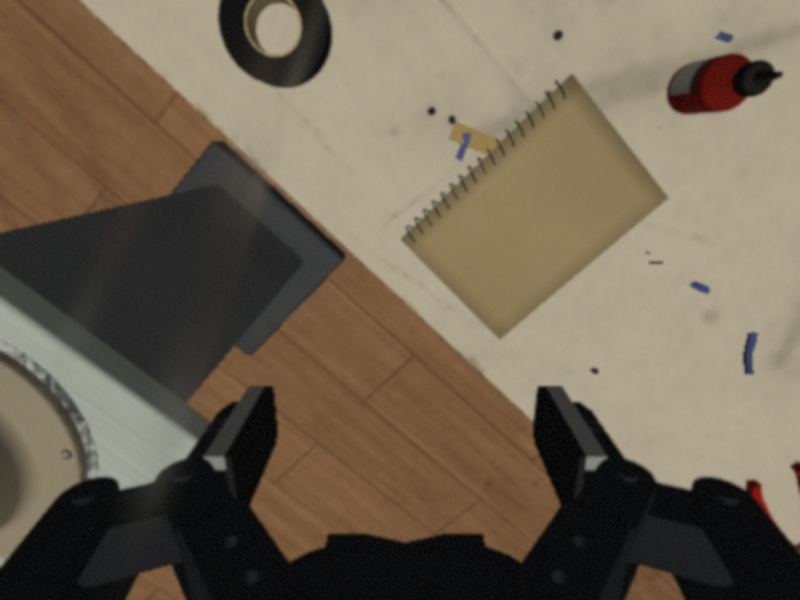

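Notebook corners are at (573,75), (667,197), (500,337) and (403,238). The tape is at top left, partly cut off, and the oil bottle at (720,85) is untouched.

```bash
python3 -c "
from h import *
C=wcam('w7'); k=.7
P=np.array([p2w(C,np.array(p)*k,.010) for p in[(573,75),(667,197),(500,337),(403,238)]]);print(P.round(4),P.mean(0),[np.linalg.norm(P[j]-P[j-1]).round(4) for j in range(4)])
C=wcam('w4')
P=np.array([p2w(C,np.array(p)*k,.010) for p in[(625,332),(708,422)]]);print(P)
"
```

```text
[[ 0.5401 -0.1485  0.01  ]
 [ 0.5378 -0.2516  0.01  ]
 [ 0.3913 -0.2488  0.01  ]
 [ 0.3939 -0.145   0.01  ]] [ 0.46578349 -0.19845779  0.01      ] [np.float64(0.1462), np.float64(0.1032), np.float64(0.1464), np.float64(0.1038)]
[[ 0.53795219 -0.1454659   0.01      ]
 [ 0.5369145  -0.25198368  0.01      ]]
```

Call:
carry_out(plan=[{"rx": 0, "ry": 0, "rz": 0, "x": 0.013, "y": 0.038, "z": 0, "claw": -1}, {"rx": 0, "ry": 0, "rz": 0, "x": 0.026, "y": 0.076, "z": 0, "claw": -1}, {"rx": 0, "ry": 0, "rz": 0, "x": 0.04, "y": 0.115, "z": 0, "claw": -1}, {"rx": 0, "ry": 0, "rz": 0, "x": 0.05, "y": 0.145, "z": 0, "claw": -1}, {"rx": 0, "ry": 0, "rz": 0, "x": 0.055, "y": 0.1615, "z": -0.01, "claw": -1}, {"rx": 0, "ry": 0, "rz": 0, "x": 0.055, "y": 0.1615, "z": -0.04, "claw": -1}, {"rx": 0, "ry": 0, "rz": 0, "x": 0.055, "y": 0.1615, "z": -0.08, "claw": -1}, {"rx": 0, "ry": 0, "rz": 0, "x": 0.055, "y": 0.1615, "z": -0.12, "claw": -1}, {"rx": 0, "ry": 0, "rz": 0, "x": 0.055, "y": 0.1615, "z": -0.15, "claw": -1}, {"rx": 0, "ry": 0, "rz": 0, "x": 0.055, "y": 0.1615, "z": -0.166, "claw": -1}, {"rx": 0, "ry": 0, "rz": 0, "x": 0.055, "y": 0.1615, "z": -0.166, "claw": -1}, {"rx": 0, "ry": 0, "rz": 0, "x": 0.055, "y": 0.1615, "z": -0.166, "claw": -1}])

```text
time: 24.03
eef_pos: [0.4354, 0.0024, 0.1828]
ee_rot: [[0.709, 0.705, -0.001], [0.705, -0.709, 0.0], [-0.001, -0.001, -1.0]]
contact_force: [0.0, -0.2, 0.6]
width: 0.0852
finger_force: 0.0
```

Call:
carry_out(plan=[{"rx": 0, "ry": 0, "rz": 0, "x": 0, "y": 0, "z": 0, "claw": 0}, {"rx": 0, "ry": 0, "rz": 0, "x": 0, "y": 0, "z": 0, "claw": 1}, {"rx": 0, "ry": 0, "rz": 0, "x": 0, "y": 0, "z": 0, "claw": 1}, {"rx": 0, "ry": 0, "rz": 0, "x": 0, "y": 0, "z": 0, "claw": 1}, {"rx": 0, "ry": 0, "rz": 0, "x": 0, "y": 0, "z": 0, "claw": 1}, {"rx": 0, "ry": 0, "rz": 0, "x": 0, "y": 0, "z": 0, "claw": 1}], force=30)

```text
time: 24.53
eef_pos: [0.4358, 0.0017, 0.1844]
ee_rot: [[0.71, 0.704, 0.003], [0.704, -0.71, -0.001], [0.002, 0.003, -1.0]]
contact_force: [-2.0, 2.2, 10.7]
width: 0.0593
finger_force: 29.9
```

Call:
carry_out(plan=[{"rx": 0, "ry": 0, "rz": 0, "x": 0, "y": 0, "z": 0.01, "claw": 1}, {"rx": 0, "ry": 0, "rz": 0, "x": 0, "y": 0, "z": 0.03, "claw": 1}, {"rx": 0, "ry": 0, "rz": 0, "x": 0, "y": 0, "z": 0.06, "claw": 1}, {"rx": 0, "ry": 0, "rz": 0, "x": 0, "y": 0, "z": 0.09, "claw": 1}, {"rx": 0, "ry": 0, "rz": 0, "x": 0.005, "y": -0.03, "z": 0.1, "claw": 1}, {"rx": 0, "ry": 0, "rz": 0, "x": 0.01, "y": -0.07, "z": 0.1, "claw": 1}, {"rx": 0, "ry": 0, "rz": 0, "x": 0.016, "y": -0.11, "z": 0.1, "claw": 1}, {"rx": 0, "ry": 0, "rz": 0, "x": 0.022, "y": -0.15, "z": 0.1, "claw": 1}, {"rx": 0, "ry": 0, "rz": 0, "x": 0.027, "y": -0.18, "z": 0.1, "claw": 1}, {"rx": 0, "ry": 0, "rz": 0, "x": 0.03, "y": -0.199, "z": 0.1, "claw": 1}, {"rx": 0, "ry": 0, "rz": 0, "x": 0.03, "y": -0.199, "z": 0.1, "claw": 1}, {"rx": 0, "ry": 0, "rz": 0, "x": 0.03, "y": -0.199, "z": 0.1, "claw": 1}])

```text
time: 25.53
eef_pos: [0.4651, -0.1978, 0.2833]
ee_rot: [[0.711, 0.703, 0.001], [0.703, -0.711, -0.0], [0.0, 0.001, -1.0]]
contact_force: [0.8, 0.6, -0.7]
width: 0.0597
finger_force: 32.7
```

```bash
python3 -c "
from h import *
wsnap('w8')"
```

```text
25.53 [ 0.4651 -0.1978  0.2833] tool y deg -45.35 axis [ 7.e-04 -3.e-04 -1.e+00] 0.0597
```

View pics/w8.png

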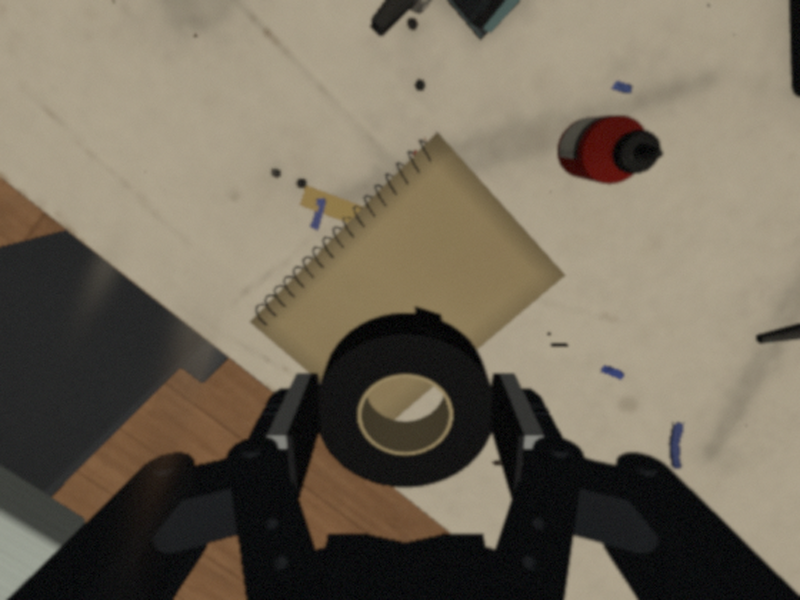

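The roll is held level with its core at (405,413). Visible notebook corners are (437,133), (563,273) and (252,322).

```bash
python3 -c "
from h import *
C=wcam('w8'); k=.7
q=lambda p,z:p2w(C,np.array(p)*k,z).round(4)
for z in(.113,.1185): print('roll',q((405,413),z),'dia',np.linalg.norm(q((358,413),z)-q((453,413),z)), 'outer',np.linalg.norm(q((320,400),z)-q((493,400),z)),q((406.5,400),z))
print('note',(q((563,273),.01)+q((252,322),.01))/2,q((563,273),.01),q((252,322),.01),q((437,133),.01))
"
```

```text
roll [ 0.4591 -0.2039  0.113 ] dia 0.034225136961011586 outer 0.061661170926280665 [ 0.4633 -0.2005  0.113 ]
roll [ 0.4617 -0.2013  0.1185] dia 0.03288114961493896 outer 0.05911564936630569 [ 0.4657 -0.1981  0.1185]
note [ 0.465 -0.198  0.01 ] [ 0.5377 -0.2507  0.01  ] [ 0.3923 -0.1453  0.01  ] [ 0.5394 -0.1476  0.01  ]
```

Call:
carry_out(plan=[{"rx": 0, "ry": 0, "rz": 0, "x": 0.002, "y": 0.003, "z": -0.025, "claw": 1}, {"rx": 0, "ry": 0, "rz": 0, "x": 0.002, "y": 0.003, "z": -0.05, "claw": 1}, {"rx": 0, "ry": 0, "rz": 0, "x": 0.002, "y": 0.003, "z": -0.07, "claw": 1}, {"rx": 0, "ry": 0, "rz": 0, "x": 0.002, "y": 0.003, "z": -0.082, "claw": 1}, {"rx": 0, "ry": 0, "rz": 0, "x": 0.002, "y": 0.003, "z": -0.087, "claw": 1}, {"rx": 0, "ry": 0, "rz": 0, "x": 0.002, "y": 0.003, "z": -0.088, "claw": 1}, {"rx": 0, "ry": 0, "rz": 0, "x": 0.002, "y": 0.003, "z": -0.088, "claw": 1}])

```text
time: 26.17
eef_pos: [0.4675, -0.1939, 0.1954]
ee_rot: [[0.71, 0.704, 0.001], [0.704, -0.71, -0.001], [0.0, 0.001, -1.0]]
contact_force: [0.6, -0.2, -0.7]
width: 0.059
finger_force: 32.7
```

Call:
carry_out(plan=[{"rx": 0, "ry": 0, "rz": 0, "x": -0.001, "y": -0.001, "z": -0.001, "claw": 1}, {"rx": 0, "ry": 0, "rz": 0, "x": -0.001, "y": -0.001, "z": -0.001, "claw": 1}, {"rx": 0, "ry": 0, "rz": 0, "x": -0.001, "y": -0.001, "z": -0.001, "claw": -0.5}, {"rx": 0, "ry": 0, "rz": 0, "x": -0.001, "y": -0.001, "z": -0.001, "claw": -0.7}, {"rx": 0, "ry": 0, "rz": 0, "x": -0.001, "y": -0.001, "z": -0.001, "claw": -0.9}, {"rx": 0, "ry": 0, "rz": 0, "x": -0.001, "y": -0.001, "z": -0.001, "claw": -1}, {"rx": 0, "ry": 0, "rz": 0, "x": -0.001, "y": -0.001, "z": -0.001, "claw": -1}, {"rx": 0, "ry": 0, "rz": 0, "x": -0.001, "y": -0.001, "z": 0.02, "claw": -1}, {"rx": 0, "ry": 0, "rz": 0, "x": -0.001, "y": -0.001, "z": 0.06, "claw": -1}, {"rx": 0, "ry": 0, "rz": 0, "x": -0.001, "y": -0.001, "z": 0.1, "claw": -1}, {"rx": 0, "ry": 0, "rz": 0, "x": -0.001, "y": -0.001, "z": 0.14, "claw": -1}, {"rx": 0, "ry": 0, "rz": 0, "x": -0.001, "y": -0.001, "z": 0.155, "claw": -1}])

```text
time: 27.17
eef_pos: [0.4666, -0.1955, 0.3551]
ee_rot: [[0.71, 0.704, 0.006], [0.704, -0.71, -0.005], [0.001, 0.008, -1.0]]
contact_force: [0.9, -1.1, 0.1]
width: 0.0854
finger_force: 0.0
```

Call:
carry_out(plan=[{"rx": 0, "ry": 0, "rz": 0, "x": 0.008, "y": 0.03, "z": 0, "claw": -1}, {"rx": 0, "ry": 0, "rz": 0.12, "x": 0.018, "y": 0.07, "z": 0, "claw": -1}, {"rx": 0, "ry": 0, "rz": 0.24, "x": 0.028, "y": 0.11, "z": 0, "claw": -1}, {"rx": 0, "ry": 0, "rz": 0.36, "x": 0.038, "y": 0.145, "z": 0, "claw": -1}, {"rx": 0, "ry": 0, "rz": 0.48, "x": 0.046, "y": 0.175, "z": 0, "claw": -1}, {"rx": 0, "ry": 0, "rz": 0.6, "x": 0.052, "y": 0.195, "z": 0, "claw": -1}, {"rx": 0, "ry": 0, "rz": 0.7, "x": 0.055, "y": 0.2085, "z": 0, "claw": -0.8}, {"rx": 0, "ry": 0, "rz": 0.79, "x": 0.055, "y": 0.2085, "z": 0, "claw": -0.8}, {"rx": 0, "ry": 0, "rz": 0.79, "x": 0.055, "y": 0.2085, "z": -0.03, "claw": -0.8}, {"rx": 0, "ry": 0, "rz": 0.79, "x": 0.055, "y": 0.2085, "z": -0.06, "claw": -0.8}, {"rx": 0, "ry": 0, "rz": 0.79, "x": 0.055, "y": 0.2085, "z": -0.08, "claw": -0.8}, {"rx": 0, "ry": 0, "rz": 0.79, "x": 0.055, "y": 0.2085, "z": -0.08, "claw": -0.8}])

```text
time: 28.17
eef_pos: [0.5204, 0.0132, 0.2661]
ee_rot: [[0.0, 1.0, -0.007], [1.0, -0.0, 0.001], [0.001, -0.007, -1.0]]
contact_force: [-0.1, -0.5, -0.8]
width: 0.0769
finger_force: 0.0
```

Call:
carry_out(plan=[{"rx": 0, "ry": 0, "rz": 0, "x": 0, "y": 0, "z": -0.03, "claw": -0.8}, {"rx": 0, "ry": 0, "rz": 0, "x": 0, "y": 0, "z": -0.06, "claw": -0.8}, {"rx": 0, "ry": 0, "rz": 0, "x": 0, "y": 0, "z": -0.075, "claw": -0.8}, {"rx": 0, "ry": 0, "rz": 0, "x": 0, "y": 0, "z": -0.078, "claw": -0.8}, {"rx": 0, "ry": 0, "rz": 0, "x": 0, "y": 0, "z": -0.078, "claw": -0.8}, {"rx": 0, "ry": 0, "rz": 0, "x": 0, "y": 0, "z": -0.078, "claw": 0}, {"rx": 0, "ry": 0, "rz": 0, "x": 0, "y": 0, "z": -0.078, "claw": 1}, {"rx": 0, "ry": 0, "rz": 0, "x": 0, "y": 0, "z": -0.078, "claw": 1}, {"rx": 0, "ry": 0, "rz": 0, "x": 0, "y": 0, "z": -0.078, "claw": 1}, {"rx": 0, "ry": 0, "rz": 0, "x": 0, "y": 0, "z": -0.078, "claw": 1}, {"rx": 0, "ry": 0, "rz": 0, "x": 0, "y": 0, "z": -0.078, "claw": 1}, {"rx": 0, "ry": 0, "rz": 0, "x": 0, "y": 0, "z": -0.078, "claw": 1}], force=35)

```text
time: 29.17
eef_pos: [0.5218, 0.013, 0.1935]
ee_rot: [[-0.0, 1.0, 0.003], [1.0, 0.0, -0.001], [-0.001, 0.003, -1.0]]
contact_force: [-2.1, 0.7, 7.1]
width: 0.0488
finger_force: 35.1
```

Call:
carry_out(plan=[{"rx": 0, "ry": 0, "rz": 0, "x": 0, "y": 0, "z": 0.03, "claw": 1}, {"rx": 0, "ry": 0, "rz": 0, "x": 0, "y": 0, "z": 0.065, "claw": 1}, {"rx": 0, "ry": 0, "rz": 0, "x": 0, "y": 0, "z": 0.1, "claw": 1}, {"rx": 0, "ry": 0, "rz": 0, "x": -0.004, "y": -0.025, "z": 0.125, "claw": 1}, {"rx": 0, "ry": 0, "rz": 0, "x": -0.01, "y": -0.06, "z": 0.145, "claw": 1}, {"rx": 0, "ry": 0, "rz": 0, "x": -0.017, "y": -0.1, "z": 0.15, "claw": 1}, {"rx": 0, "ry": 0, "rz": 0, "x": -0.025, "y": -0.14, "z": 0.155, "claw": 1}, {"rx": 0, "ry": 0, "rz": 0, "x": -0.033, "y": -0.18, "z": 0.157, "claw": 1}, {"rx": 0, "ry": 0, "rz": 0, "x": -0.04, "y": -0.22, "z": 0.157, "claw": 1}, {"rx": 0, "ry": 0, "rz": 0, "x": -0.048, "y": -0.255, "z": 0.157, "claw": 1}, {"rx": 0, "ry": 0, "rz": 0, "x": -0.053, "y": -0.28, "z": 0.157, "claw": 1}, {"rx": 0, "ry": 0, "rz": 0, "x": -0.056, "y": -0.293, "z": 0.157, "claw": 1}])

```text
time: 30.17
eef_pos: [0.4643, -0.2826, 0.3496]
ee_rot: [[0.003, 1.0, 0.001], [1.0, -0.003, -0.001], [-0.001, 0.001, -1.0]]
contact_force: [-0.7, 0.1, -1.1]
width: 0.0489
finger_force: 36.4
```

Call:
carry_out(plan=[{"rx": 0, "ry": 0, "rz": 0, "x": 0, "y": 0, "z": 0, "claw": 1}, {"rx": 0, "ry": 0, "rz": 0, "x": 0, "y": 0, "z": 0, "claw": 1}, {"rx": 0, "ry": 0, "rz": 0, "x": 0, "y": 0, "z": 0, "claw": 1}])

```text
time: 30.42
eef_pos: [0.4656, -0.2787, 0.349]
ee_rot: [[-0.001, 1.0, 0.0], [1.0, 0.001, 0.0], [0.0, 0.0, -1.0]]
contact_force: [0.1, 0.1, -0.6]
width: 0.0492
finger_force: 36.4
```

```bash
python3 -c "
from h import *
wsnap('w9')"
```

```text
30.42 [ 0.4656 -0.2787  0.349 ] tool y deg 0.06 axis [ 3.e-04  2.e-04 -1.e+00] 0.0492
```

View pics/w9.png

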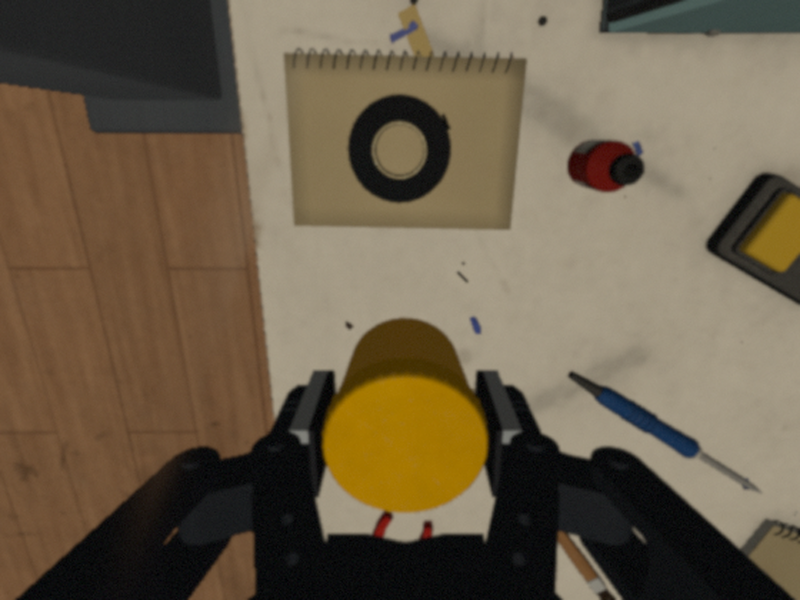

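The roll lies flat near the notebook's middle at (400,148), and the notebook corners are (286,55), (526,60), (511,229) and (295,225). The jar lid in the hand is centred at (406,442).

```bash
python3 -c "
from h import *
C=wcam('w9'); k=.7
q=lambda p,z:p2w(C,np.array(p)*k,z).round(4)
print('tape',q((400,148),.029),'note',np.mean([q(p,.01) for p in((286,55),(526,60),(511,229),(295,225))],0))
print('lid',q((406,442),.2075),np.linalg.norm(q((323,442),.2075)-q((489,442),.2075)))
"
```

```text
tape [ 0.4631 -0.1985  0.029 ] note [ 0.4659   -0.198325  0.01    ]
lid [ 0.4661 -0.2783  0.2075] 0.04870010266929626
```

Call:
carry_out(plan=[{"rx": 0, "ry": 0, "rz": 0, "x": -0.001, "y": 0.035, "z": 0, "claw": 1}, {"rx": 0, "ry": 0, "rz": 0, "x": -0.002, "y": 0.065, "z": 0, "claw": 1}, {"rx": 0, "ry": 0, "rz": 0, "x": -0.003, "y": 0.08, "z": 0, "claw": 1}, {"rx": 0, "ry": 0, "rz": 0, "x": -0.003, "y": 0.08, "z": -0.03, "claw": 1}, {"rx": 0, "ry": 0, "rz": 0, "x": -0.003, "y": 0.08, "z": -0.06, "claw": 1}, {"rx": 0, "ry": 0, "rz": 0, "x": -0.003, "y": 0.08, "z": -0.09, "claw": 1}, {"rx": 0, "ry": 0, "rz": 0, "x": -0.003, "y": 0.08, "z": -0.11, "claw": 1}, {"rx": 0, "ry": 0, "rz": 0, "x": -0.003, "y": 0.08, "z": -0.12, "claw": 1}, {"rx": 0, "ry": 0, "rz": 0, "x": -0.003, "y": 0.08, "z": -0.124, "claw": 1}, {"rx": 0, "ry": 0, "rz": 0, "x": -0.003, "y": 0.08, "z": -0.124, "claw": 1}, {"rx": 0, "ry": 0, "rz": 0, "x": -0.003, "y": 0.08, "z": -0.124, "claw": 1}])

```text
time: 31.38
eef_pos: [0.4627, -0.2, 0.2258]
ee_rot: [[-0.0, 1.0, 0.002], [1.0, 0.0, -0.001], [-0.001, 0.002, -1.0]]
contact_force: [-0.4, -0.5, -0.8]
width: 0.0489
finger_force: 36.5
```

Call:
carry_out(plan=[{"rx": 0, "ry": 0, "rz": 0, "x": 0, "y": 0, "z": -0.001, "claw": 1}, {"rx": 0, "ry": 0, "rz": 0, "x": 0, "y": 0, "z": -0.002, "claw": 1}, {"rx": 0, "ry": 0, "rz": 0, "x": 0, "y": 0, "z": -0.002, "claw": 1}, {"rx": 0, "ry": 0, "rz": 0, "x": 0, "y": 0, "z": -0.002, "claw": 1}])

```text
time: 31.72
eef_pos: [0.4624, -0.2, 0.223]
ee_rot: [[0.0, 1.0, 0.0], [1.0, -0.0, -0.0], [-0.0, 0.0, -1.0]]
contact_force: [0.7, 0.1, 0.2]
width: 0.0495
finger_force: 36.5
```

Call:
carry_out(plan=[{"rx": 0, "ry": 0, "rz": 0, "x": 0, "y": 0.001, "z": -0.001, "claw": 1}, {"rx": 0, "ry": 0, "rz": 0, "x": 0, "y": 0.001, "z": -0.001, "claw": 1}, {"rx": 0, "ry": 0, "rz": 0, "x": 0, "y": 0.001, "z": -0.001, "claw": -0.3}, {"rx": 0, "ry": 0, "rz": 0, "x": 0, "y": 0.001, "z": -0.001, "claw": -0.5}, {"rx": 0, "ry": 0, "rz": 0, "x": 0, "y": 0.001, "z": -0.001, "claw": -0.7}, {"rx": 0, "ry": 0, "rz": 0, "x": 0, "y": 0.001, "z": -0.001, "claw": -0.9}, {"rx": 0, "ry": 0, "rz": 0, "x": 0, "y": 0.001, "z": -0.001, "claw": -1}, {"rx": 0, "ry": 0, "rz": 0, "x": 0, "y": 0.001, "z": 0.02, "claw": -1}, {"rx": 0, "ry": 0, "rz": 0, "x": 0, "y": 0.001, "z": 0.06, "claw": -1}, {"rx": 0, "ry": 0, "rz": 0, "x": 0, "y": 0.001, "z": 0.1, "claw": -1}, {"rx": 0, "ry": 0, "rz": 0, "x": 0, "y": 0.001, "z": 0.13, "claw": -1}, {"rx": 0, "ry": 0, "rz": 0, "x": 0, "y": 0.001, "z": 0.14, "claw": -1}])

```text
time: 32.72
eef_pos: [0.4626, -0.199, 0.3673]
ee_rot: [[-0.0, 1.0, 0.006], [1.0, 0.0, -0.004], [-0.004, 0.006, -1.0]]
contact_force: [0.2, -0.7, 0.1]
width: 0.0859
finger_force: 0.0
```

Call:
carry_out(plan=[{"rx": 0, "ry": 0, "rz": 0, "x": 0, "y": 0.03, "z": 0.02, "claw": -1}, {"rx": 0, "ry": 0, "rz": 0, "x": 0.003, "y": 0.065, "z": 0.035, "claw": -1}, {"rx": 0, "ry": 0, "rz": 0, "x": 0.006, "y": 0.1, "z": 0.035, "claw": -1}, {"rx": 0, "ry": 0, "rz": 0, "x": 0.01, "y": 0.14, "z": 0.035, "claw": -1}, {"rx": 0, "ry": 0, "rz": 0, "x": 0.014, "y": 0.18, "z": 0.035, "claw": -1}, {"rx": 0, "ry": 0, "rz": 0, "x": 0.018, "y": 0.22, "z": 0.035, "claw": -1}, {"rx": 0, "ry": 0, "rz": 0, "x": 0.022, "y": 0.255, "z": 0.035, "claw": -1}, {"rx": 0, "ry": 0, "rz": 0, "x": 0.025, "y": 0.285, "z": 0.035, "claw": -1}, {"rx": 0, "ry": 0, "rz": 0, "x": 0.027, "y": 0.305, "z": 0.035, "claw": -1}, {"rx": 0, "ry": 0, "rz": 0, "x": 0.027, "y": 0.314, "z": 0.035, "claw": -1}, {"rx": 0, "ry": 0, "rz": 0, "x": 0.027, "y": 0.314, "z": 0.035, "claw": -1}, {"rx": 0, "ry": 0, "rz": 0, "x": 0.027, "y": 0.314, "z": 0.035, "claw": -1}])

```text
time: 33.72
eef_pos: [0.4893, 0.1146, 0.3973]
ee_rot: [[-0.0, 1.0, -0.001], [1.0, 0.0, -0.0], [-0.0, -0.001, -1.0]]
contact_force: [-0.5, 0.5, -0.8]
width: 0.0858
finger_force: 0.0
```

```bash
python3 -c "
from h import *
wsnap('w10')"
```

```text
33.72 [0.4893 0.1146 0.3973] tool y deg 0.02 axis [-8.e-04 -3.e-04 -1.e+00] 0.0858
```

View pics/w10.png

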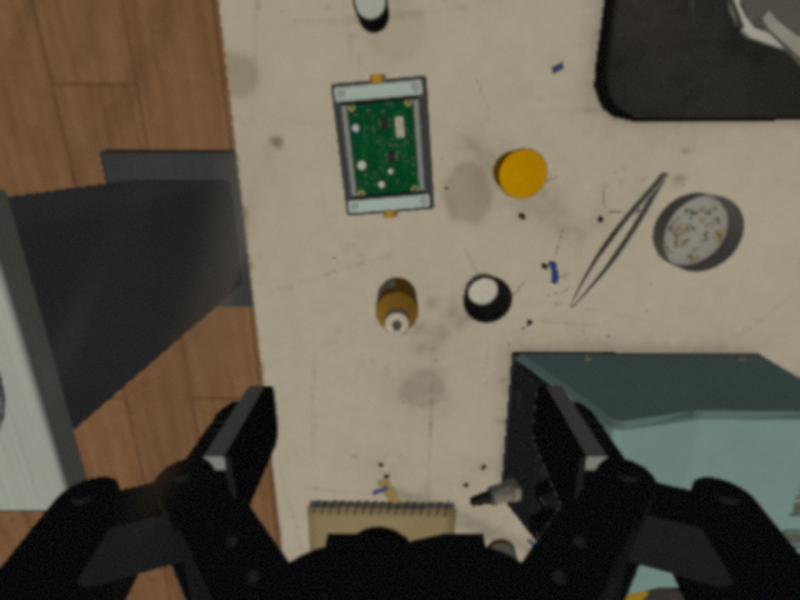

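The holder corners are at (332,86), (424,77), (433,208) and (348,214). The flux tip is at (397,323), the loupe rim at (487,299), and the capacitor top is at about (372,5), partly cut.

```bash
python3 -c "
from h import *
C=wcam('w10'); k=.7
q=lambda p,z:p2w(C,np.array(p)*k,z)[:2]
P=np.array([q(p,.022) for p in[(332,86),(424,77),(433,208),(348,214)]]);print(P.round(4))
c=P.mean(0); yd=P[0]+P[1]-P[2]-P[3]; a=np.arctan2(-yd[0],yd[1]); xd=P[1]+P[2]-P[0]-P[3]; a2=np.arctan2(xd[1],xd[0]);print('c',c,a,a2)
a=.088; x=np.array([np.cos(a),np.sin(a)]);y=np.array([-x[1],x[0]]);R=np.array([x,y])
for n,p,z in(('flux',(397,323),.082),('flux sh',(397,309),.05),('loupe',(487,299),.027),('loupe L',(463,299),.027),('loupe R',(512,299),.027),('cap',(372,5),.034),('cap base',(374,20),0)):
    w=q(p,z); print(n,w.round(4),(R@(w-c)).round(4))
"
```

```text
[[0.4388 0.2347]
 [0.5028 0.2404]
 [0.5108 0.1507]
 [0.4462 0.1462]]
c [0.47464268 0.19300782] 0.08642033633172638 0.0786918519511425
flux [0.4841 0.0813] [-0.0004 -0.1121]
flux sh [0.4835 0.0796] [-0.0011 -0.1138]
loupe [0.555  0.0794] [ 0.07   -0.1202]
loupe L [0.5358 0.0794] [ 0.051  -0.1185]
loupe R [0.5749 0.0794] [ 0.0899 -0.122 ]
cap [0.4686 0.2804] [0.0016 0.0876]
cap base [0.4677 0.2796] [0.0007 0.0868]
```

```bash
python3 -c "
from h import *
C=wcam('w10'); k=.7
q=lambda p,z:p2w(C,np.array(p)*k,z)[:2]
print(q((397,278),0), 'body sides at z~.03', [q((u,300),.03) for u in(376,418)])
print('proj if y=.0735',w2p(C,[(.4845,.0735,z) for z in(0,.05,.082)]+[(.4845,.09,0)])/k)
im=cv2.imread('pics/w10.png'); a=cv2.resize(im[255:345,350:530],(800,400),interpolation=cv2.INTER_CUBIC)
s=vision.snapshot('side')[:,:,::-1]; S=cam('side')
pts=w2p(S,[(.4845,.0735,0),(.4845,.0735,.082),(.4845,.0797,0),(.4845,.0797,.082)]).round(1); print('side proj',pts)
u,v=pts[0].astype(int); b=cv2.resize(s[v-50:v+20,u-50:u+50],(285,200),interpolation=cv2.INTER_CUBIC)
sc=vision.snapshot('scene')[:,:,::-1]; S=cam('scene'); pts=w2p(S,[(.4845,.0735,0),(.4845,.0735,.082),(.4845,.0797,0),(.4845,.0797,.082)]).round(1); print('scene proj',pts)
u2,v2=pts[0].astype(int); d=cv2.resize(sc[v2-50:v2+20,u2-50:u2+50],(285,200),interpolation=cv2.INTER_CUBIC)
o=np.zeros((600,800,3),'uint8'); o[:400]=a; o[400:,:285]=b; o[400:,300:585]=d; cv2.imwrite('pics/chk.png',o); print('crop origin side',u-50,v-50,'scene',u2-50,v2-50,'scale 2.85')
"
```

```text
[0.48278385 0.08888536] body sides at z~.03 [array([0.46658281, 0.07967835]), array([0.49983416, 0.07965709])]
proj if y=.0735 [[399.10784225 295.17851603]
 [398.33796326 316.51493941]
 [397.72197089 333.5826157 ]
 [399.01783708 276.73672624]]
side proj [[277.1 239.5]
 [277.6 210.1]
 [276.4 240.6]
 [276.9 211.1]]
scene proj [[274.4 237.2]
 [274.4 220. ]
 [273.3 238.3]
 [273.3 221. ]]
crop origin side 227 189 scene 224 187 scale 2.85
```

View pics/chk.png

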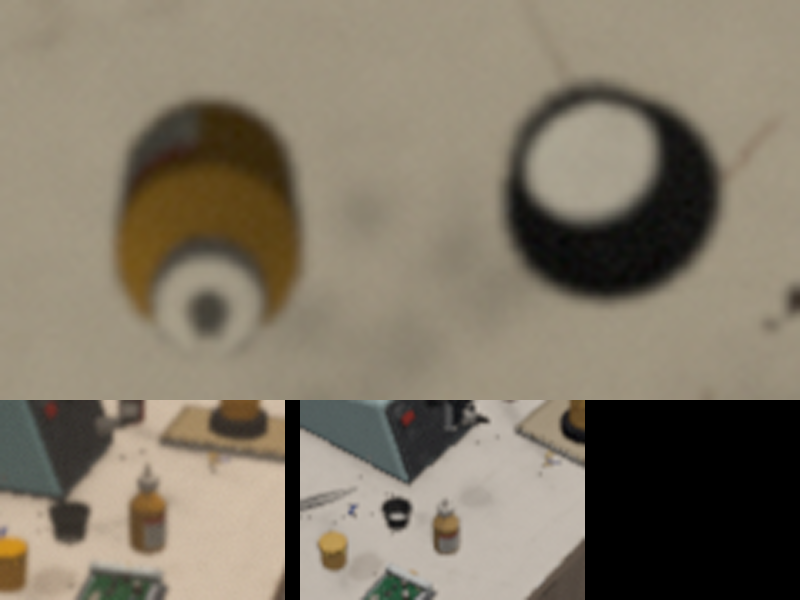

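The flux base edge puts its middle at (0.484, 0.073), as wanted. The side and scene crops show the bottle and loupe upright, and the jar standing on the roll on the notebook. Everything is in place.

```bash
python3 -c "
from station import r
print(r.finish_job())"
```

```text
the job is handed in; nothing more can be done
None
```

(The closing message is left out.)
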